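# Fetch the moisture tin from behind the sample containers

### The job

The small moisture tin at the back of the white sample rack has to go under the light: first move the jar and the square bottle that stand in front of it over into the shallow steel tray, then set the tin centred on the round stage plate of the white light base, and only then put the jar back centred on its round pad and the bottle back centred and square on its square pad. Keep all three upright, and do not shift the glass beaker behind the rack.

Things in the scene. Friction and masses are not known exactly. Their poses are not given: they have to be found in the camera images.
- tin: Low round aluminium tin with lid, closed, 50 mm diameter, 28 mm high, 60 g. Origin: centre of its underside, z up. It starts on the bare deck of the sample rack (deck top 10 mm above the table), behind the jar and the bottle as seen from the robot; its centre is 56 mm from the line through the two pads' centres.
- jar: Tall round amber glass jar with a paper band and a black cap: body 54 mm diameter up to 100 mm, cap 50 mm diameter up to 120 mm height, about 280 g. Origin: centre of its underside, z up. Starts on jar_pad. Grip it high on the body, above the tin.
- bottle: White square-section plastic bottle, body 50 mm x 50 mm, 88 mm high, edges lightly rounded, with a round grey cap of 38 mm diameter on top up to 110 mm, about 240 g. Origin: centre of its underside, z up, x and y square to its side faces. Starts squarely on bottle_pad. Grip it on the upper part of the body.
- jar_pad: Round black rubber pad, 66 mm diameter, 3 mm thick, fixed on the rack's deck: the jar's own place. Origin: centre of its underside (10 mm above the table; the top face is 13 mm above the table). Its x axis points from the rack's front to its back (away from the robot), at right angles to the row of the two pads.
- bottle_pad: Square black rubber pad, 60 mm x 60 mm, 3 mm thick, fixed on the rack's deck, 84 mm beside the jar pad (on either side of it, changes from start to start): the bottle's own place. Origin: centre of its underside (10 mm above the table; the top face is 13 mm above the table). Axes parallel to its edges; x points from the rack's front to its back.
- side_tray: Shallow open steel tray, fixed: 240 mm along its x, 160 mm along its y, outer height 15 mm, walls 4 mm, inner floor 4 mm above the table. Empty; the side area for jar and bottle. Origin: centre of its underside on the table. To the left or to the right of the rack.
- stage_centre (a point): Centre of the top face of the round white stage plate (94 mm diameter, 33 mm above the table) in the middle of the white light base (220 mm x 180 mm x 30 mm), fixed, on the other side of the rack from the tray. Not to be confused with the balance (white housing, round steel pan) at the far edge of the table. z up.
- beaker: Open glass beaker, rim 66 mm diameter, 85 mm high, loose, standing on the table behind the rack. Not to be moved. Origin: centre of its underside.
Things that resemble listed ones, but are neither listed nor needed, are in the scene too. What is shaped like the bottle but yellow is not meant.

How it is judged (in metres and radians):
On the way, in this order (a step that is already met when the one before it is completed fails the run):
1. jar and bottle both stand upright and released in the side tray, the tin still in its place on the rack (x of jar in the frame of side_tray between -0.1 and 0.1 m and y of jar in the frame of side_tray between -0.06 and 0.06 m and z of jar in the frame of side_tray between -0.002 and 0.012 m and linear speed of each of jar, bottle below 0.02 m/s and angular speed of each of jar, bottle below 0.2 rad/s and angle between each of jar, bottle's own z axis and vertical below 0.1 rad and contact force between the fingers and jar below 0.05 N and x of bottle in the frame of side_tray between -0.1 and 0.1 m and y of bottle in the frame of side_tray between -0.06 and 0.06 m and z of bottle in the frame of side_tray between -0.002 and 0.012 m and contact force between the fingers and bottle below 0.05 N and distance of tin from where it was at the start of the episode below 0.02 m), for 0.2 s.
2. the tin stands released on the stage plate, jar and bottle still in the side tray (horizontal distance between tin and stage_centre below 0.012 m and z of tin in the frame of stage_centre between -0.004 and 0.005 m and linear speed of each of tin, jar, bottle below 0.02 m/s and angular speed of each of tin, jar, bottle below 0.2 rad/s and angle between each of tin, jar, bottle's own z axis and vertical below 0.1 rad and contact force between the fingers and tin below 0.05 N and x of jar in the frame of side_tray between -0.1 and 0.1 m and y of jar in the frame of side_tray between -0.06 and 0.06 m and z of jar in the frame of side_tray between -0.002 and 0.012 m and contact force between the fingers and jar below 0.05 N and x of bottle in the frame of side_tray between -0.1 and 0.1 m and y of bottle in the frame of side_tray between -0.06 and 0.06 m and z of bottle in the frame of side_tray between -0.002 and 0.012 m and contact force between the fingers and bottle below 0.05 N), for 0.2 s.
At the end, for the whole second after the job is handed in: The tin stands on the stage plate within 12 mm of its centre, the jar stands on its round pad and the bottle on its square pad, each within 10 mm of the pad's centre, the bottle's sides within 0.2 rad (11 degrees) of the pad's edges; all three upright (within 0.1 rad), released and at rest (horizontal distance between tin and stage_centre below 0.012 m and z of tin in the frame of stage_centre between -0.004 and 0.005 m and linear speed of each of tin, jar, bottle below 0.02 m/s and angular speed of each of tin, jar, bottle below 0.2 rad/s and angle between each of tin, jar, bottle's own z axis and vertical below 0.1 rad and contact force between the fingers and tin below 0.05 N and horizontal distance between jar and jar_pad below 0.01 m and z of jar in the frame of jar_pad between -0.001 and 0.008 m and contact force between the fingers and jar below 0.05 N and horizontal distance between bottle and bottle_pad below 0.01 m and z of bottle in the frame of bottle_pad between -0.001 and 0.008 m and contact force between the fingers and bottle below 0.05 N and (angle between the x axis of bottle and the x axis of bottle_pad, either way round below 0.2 rad or angle between the x axis of bottle and the y axis of bottle_pad, either way round below 0.2 rad)); the robot touches nothing.
It fails at once if jar, bottle or tin tipped by more than 0.7 rad (40 degrees) (angle between any of jar, bottle, tin's own z axis and vertical above 0.7 rad).
It fails at once if the beaker shifted by more than 20 mm (distance of beaker from where it was at the start of the episode above 0.02 m).
It also fails if it takes over 134 s, if anything falls off the work surface, if the arm or the gripper's body presses on something with over 40 N, if the wrist force passes 120 N, or if a joint passes its speed limit or range.

### The arm

A 7-joint arm with a two-finger parallel gripper is mounted at the origin on the work surface. World frame = base frame: x ahead of the robot, y to its left, z up, the work surface at z = 0. Lengths are in mm, angles in rad, forces in N, time in s.
With the tool pointing down it reaches from about 425 to 925 mm from the base axis. Payload 6.8 kg.
Tool frame: the origin (TCP) lies at the very end of the fingers, on their centre line; the grasp point (between the pads) lies arm.pinch_z behind it (arm.pinch_z is the distance from the TCP to the grasp point, in mm); z points along the fingers, y is the line along which they close (so a half turn about z gives the same grasp; the last joint's range is limited). The gripper opens to 85 mm and grips with 20 to 120 N. Pads are 22 mm wide; open, the fingers measure 114 mm over their backs; the gripper's body (76 mm by 85 mm) begins 54 mm behind the grasp point. The pads swing forward as they close: fully open they stand 13 mm farther back than shut.
Start: joints at [-1.327, 0.477, 0.022, 1.555, -0.011, 1.109, -0.083], TCP at [232.594, 633.678, 203.308] pointing down, gripper open.
Joint ranges: [-2.96, 2.96], [-0.34, 2.1], [-1.41, 1.46], [0.24, 2.44], [-1.37, 4.51], [0.17, 1.92], [-2.96, 2.96]. Speed limits (rad/s): [2.39, 2.39, 3.14, 3.14, 3.14, 3.14, 3.14].

### API

Orientations are given as a unit quaternion [w, x, y, z].
In Python, from workcell import status, imaging, workorder, find_in, silhouettes, place_of, arm gives the robot as it stands. The module is installed in compiled form; this text tells all that it offers.
- The arm moves only by the tool jog_arm, never from a script. Its argument "steps" is a list of rows, each an object of numbers: "wx", "wy", "wz": the turn, a rotation vector about the world's x, y, z in units of 45 degrees (1.0 is 45 degrees); "dx", "dy", "dz": the shift along the world's x, y, z in units of 0.075 m (1.0 is 0.075 m); "hand": the opening, from 0 (shut) to 1 (fully open). In form: [{"wx": .., "wy": .., "wz": .., "dx": .., "dy": .., "dz": .., "hand": ..}, ...]. A call has 1 to 10 rows; each row shifts and turns the commanded pose from where the row before left it; what a row does not reach is not made up. A row lasts 1/10 s, in which the tool goes at most 50 mm and 8.59 degrees, less where a joint would pass 70% of its speed; a pose out of reach is approached as far as the arm can. A call with a number of a shift or a turn outside -1 to 1 is refused whole. A call with a gripper value outside its range is refused whole. The fingers move at their own pace and stop on an object; the grip force is fixed at half the most. Time passes only in rows, so rows that do not move let the fingers close. It gives the time, the measured TCP pose, the force, the opening and the grip force at its end, in the units of the state.
- status.read_state(): the state, without advancing time (a new reading comes with each control period).
- imaging.camera(name): name is "scene" or "top" or "wrist"; returns the picture (420x560x3 uint8, red, green, blue); there is no depth.
- imaging.get_calibration(name): a dict with "mtx" (3x3 intrinsics, pixels), "k1" (the pictures are not rectified: a ray, as slopes to the right and down, at radius r is drawn at 1 + k1 r^2 times it, then the intrinsics apply), "world_to_cam" (4x4, takes a point from world to camera coordinates). Camera axes: x right, y down, z forward; pixel columns grow to the right and rows downward; lengths in mm; the calibration is good to about 2 mm. A picture is of the moment at which its call begins: read the wrist's pose just before it. get_calibration takes no time and is no camera call; for the wrist camera it gives the pose at the moment of the call.
- workorder.sign_off(): hands the job in; it is judged then, once.
Trained networks look in the newest picture that a camera, given by its name, has taken for a name from the list of things; names that differ only in an ending like _2 or _b are one class to them, and where a whole thing is asked for, a point or a joint stands for the part that bears it (a point fixed in the world has none). Each returns a list of dicts, best first, with "confidence" (0 to 1); they miss things now and then, are a little off and sometimes report something else, mostly with a low value. They report only what shows in the picture. A call takes as long as a camera call. They do not tell look-alikes from the thing itself.
- find_in(camera, name): "at" ([x, y, z] in mm, in world coordinates, good to about 4 mm: the middle of the surface that is visible of it).
- silhouettes(camera, name): "mask" (420x560 bool, what is visible of it).
- place_of(camera, name): "at" ([x, y, z] in mm, in world coordinates, good to about 4 mm: a listed point, or the origin of a listed thing).
The state is a dict: "clock": time; "joint_pos": joint angles; "qd": joint speeds; "joint_torque": joint torques, N m; "tcp_pos": TCP position; "ee_rot": TCP orientation; "ft_force": force on the tool from outside, world axes, zero at the start; "wrist_torque": the same for the moment, N m; "gripper_width": finger opening in mm; "gripper_force": force on a finger pad.
Only numpy, scipy, OpenCV 4.12 (cv2) and the standard library are available. Lean on these libraries where they do the work, as an engineer would, in place of code of your own. Each camera call takes 0.05 s, during which the arm holds its last target. There are 200 camera calls.

## Working session

There is one attempt and no reset: what is moved stays moved. The work goes in short steps, Python scripts to look and compute and a tool call to move; the robot and the scene stay as the last step left them, time stands still between calls to the robot, and variables do not carry over. Pictures are saved under pics/ and viewed, at most 14 in all, crops included, and the job is handed in when it is done.

Besides the shell and the picture viewer there is one more tool, called after ">>>" as name([rows], argument=value, ...), one row to a line, values as JSON. jog_arm: Moves the arm, as the interface text tells. Shifts and turns lie within -1 to 1; 1 stands for 0.075 m of shift or 45 degrees of turn. Its arguments: {"type":"object","properties":{"steps":{"type":"array"}},"required":["steps"]}

```bash
mkdir -p pics; cat > h.py <<'E'
import numpy as np, cv2
from workcell import status, imaging, workorder, find_in, silhouettes, place_of, arm
def save(cam,name):
    im=imaging.camera(cam); cv2.imwrite(f'pics/{name}.png',im[:,:,::-1]); return im
def proj(cam,P):
    c=imaging.get_calibration(cam);T=np.array(c['world_to_cam']);p=T[:3,:3]@np.array(P,float)+T[:3,3]
    s=p[:2]/p[2]; s=s*(1+c['k1']*(s@s)); M=np.array(c['mtx']); return (M@[s[0],s[1],1])[:2]
def ray(cam,uv,z,c=None):
    c=c or imaging.get_calibration(cam);T=np.array(c['world_to_cam']);M=np.array(c['mtx'])
    d=np.linalg.solve(M,[uv[0],uv[1],1])[:2]; s=d.copy()
    for _ in range(20): s=d/(1+c['k1']*(s@s))
    R=T[:3,:3].T; o=-R@T[:3,3]; v=R@np.array([s[0],s[1],1]); return o+v*(z-o[2])/v[2]
E
python3 - <<'E'
from h import *
s=status.read_state(); print({k:np.round(s[k],3).tolist() for k in('clock','tcp_pos','ee_rot','gripper_width')}, arm.pinch_z)
a=save('scene','scene0'); b=save('top','top0')
for n in ['tin','jar','bottle','jar_pad','bottle_pad','side_tray','stage_centre','beaker']:
    for c in ('scene','top'):
        try: print(n,c,[(np.round(r['at']).tolist(),round(r['confidence'],2),np.round(proj(c,r['at'])).tolist()) for r in place_of(c,n)][:4])
        except Exception as e: print(n,c,e)
E
```

```text
{'clock': 0.0, 'tcp_pos': [232.363, 633.053, 202.325], 'ee_rot': [-0.0, 0.175, 0.985, -0.001], 'gripper_width': 85.463} 18.700000000000003
tin scene [([573.0, -5.0, 5.0], 0.65, [284.0, 244.0])]
tin top [([576.0, -8.0, 13.0], 0.86, [279.0, 189.0])]
jar scene [([520.0, 24.0, 14.0], 0.86, [272.0, 224.0])]
jar top [([516.0, 25.0, 12.0], 0.89, [265.0, 218.0])]
bottle scene [([523.0, -60.0, 13.0], 0.94, [251.0, 247.0]), ([347.0, 57.0, 2.0], 0.83, [222.0, 193.0]), ([719.0, -113.0, 0.0], 0.7, [317.0, 309.0])]
bottle top [([716.0, -113.0, 2.0], 0.7, [323.0, 125.0]), ([524.0, -60.0, 15.0], 0.68, [306.0, 211.0]), ([349.0, 60.0, -4.0], 0.67, [254.0, 302.0]), ([516.0, 24.0, 14.0], 0.2, [266.0, 218.0])]
jar_pad scene [([517.0, 22.0, 10.0], 0.42, [270.0, 225.0]), ([451.0, -315.0, 33.0], 0.32, [141.0, 307.0])]
jar_pad top [([517.0, 20.0, 8.0], 0.53, [268.0, 218.0])]
bottle_pad scene [([526.0, -59.0, 10.0], 0.73, [253.0, 249.0])]
bottle_pad top [([522.0, -64.0, 10.0], 0.71, [308.0, 213.0])]
side_tray scene [([469.0, 305.0, 2.0], 0.58, [315.0, 159.0])]
side_tray top [([468.0, 307.0, 1.0], 0.83, [131.0, 252.0])]
stage_centre scene [([452.0, -314.0, 34.0], 0.65, [141.0, 306.0])]
stage_centre top [([452.0, -314.0, 32.0], 0.74, [436.0, 236.0]), ([472.0, 306.0, 4.0], 0.39, [130.0, 250.0])]
beaker scene [([695.0, 3.0, 1.0], 0.75, [335.0, 265.0])]
beaker top [([691.0, 3.0, 1.0], 0.59, [271.0, 140.0]), ([451.0, -312.0, 31.0], 0.3, [435.0, 236.0])]
```

View pics/scene0.png

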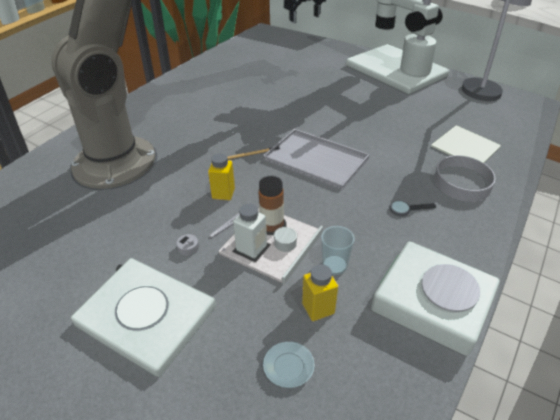

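View pics/top0.png

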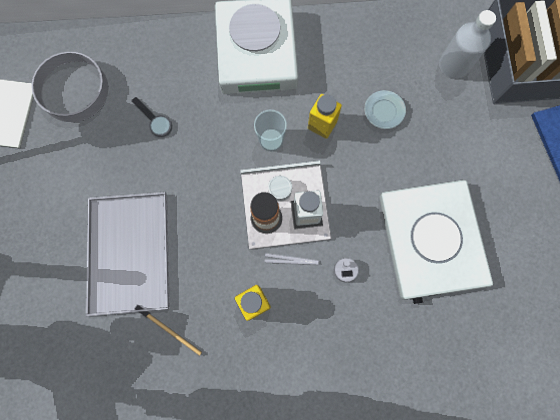

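The target bottle is the white one at top (306,211) / scene (251,247). The two yellow ones, at top (254,302) and (323,125), are decoys. The jar is at (266,218), the tin at (280,189) behind them, and the beaker at (270,130). The tray is on the left at (128,253) and the light base on the right at (437,237). The steel-pan housing at the top is the balance, which isn't needed. Next I'll move above the rack for a close view.

>>> jog_arm([
  {"dx": 0.27, "dy": -0.57, "dz": 0.15, "wz": -0.145, "hand": 1},
  {"dx": 0.27, "dy": -0.57, "dz": 0.15, "wz": -0.145, "hand": 1},
  {"dx": 0.27, "dy": -0.57, "dz": 0.15, "wz": -0.145, "hand": 1},
  {"dx": 0.27, "dy": -0.57, "dz": 0.15, "wz": -0.145, "hand": 1},
  {"dx": 0.27, "dy": -0.57, "dz": 0.15, "wz": -0.145, "hand": 1},
  {"dx": 0.27, "dy": -0.57, "dz": 0.15, "wz": -0.145, "hand": 1},
  {"dx": 0.27, "dy": -0.57, "dz": 0.15, "wz": -0.145, "hand": 1},
  {"dx": 0.27, "dy": -0.57, "dz": 0.15, "wz": -0.145, "hand": 1},
  {"dx": 0.27, "dy": -0.57, "dz": 0.15, "wz": -0.145, "hand": 1},
  {"dx": 0.27, "dy": -0.57, "dz": 0.15, "wz": -0.145, "hand": 1},
])

```text
schema error: expected keys wx, wy, wz, dx, dy, dz, hand
```

>>> jog_arm([
  {"dx": 0.27, "dy": -0.57, "hand": 1},
  {"dx": 0.27, "dy": -0.57, "hand": 1},
  {"dx": 0.27, "dy": -0.57, "hand": 1},
  {"dx": 0.0, "dy": -0.57, "hand": 1},
  {"hand": 1},
  {"hand": 1},
])

```text
schema error: expected keys wx, wy, wz, dx, dy, dz, hand
```

```bash
cat > m.py <<'E'
from h import *
import sys
def m(cams,names):
    for n in names:
        for c in cams:
            print(n,c,[(np.round(r['at'],1).tolist(),round(r['confidence'],2),np.round(proj(c,r['at'])).tolist()) for r in place_of(c,n)][:3])
E
python3 - <<'E'
from m import *
s=status.read_state(); print({k:np.round(s[k],3).tolist() for k in('clock','tcp_pos','ee_rot','gripper_width','joint_pos')})
a=save('wrist','wrist1'); cv2.imwrite('pics/w1.png',cv2.resize(a[:,:,::-1],(784,588)))
m(['wrist'],['tin','jar','bottle','jar_pad','bottle_pad','beaker'])
E
```

```text
{'clock': 0.9, 'tcp_pos': [232.607, 633.679, 203.318], 'ee_rot': [0.0, 0.175, 0.985, 0.0], 'gripper_width': 85.042, 'joint_pos': [-1.327, 0.477, 0.022, 1.555, -0.011, 1.109, -0.083]}
tin wrist []
jar wrist []
bottle wrist []
jar_pad wrist []
bottle_pad wrist []
beaker wrist []
```

View pics/w1.png

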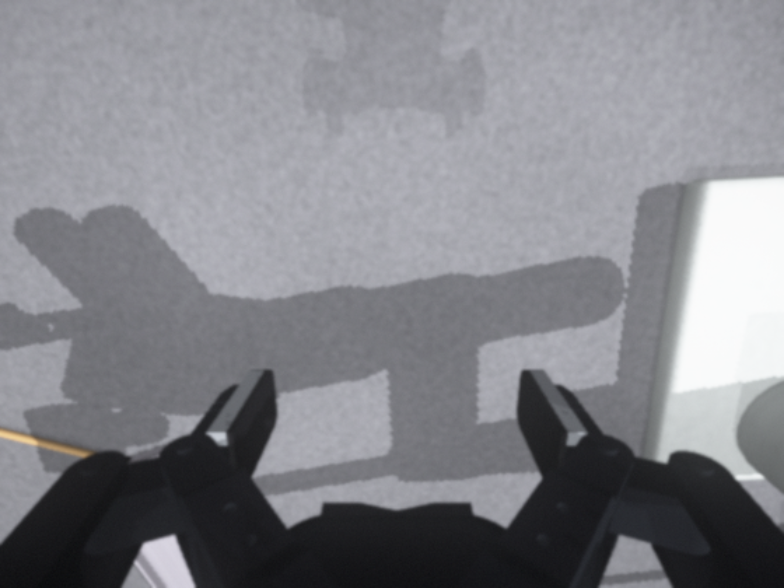

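The wrist picture shows bare table between the fingers, with the arm's shadow. No move was made because every row needs all the keys.

>>> jog_arm([
  {"wx": 0, "wy": 0, "wz": -0.145, "dx": 0.27, "dy": -0.57, "dz": 0.15, "hand": 1},
  {"wx": 0, "wy": 0, "wz": -0.145, "dx": 0.27, "dy": -0.57, "dz": 0.15, "hand": 1},
  {"wx": 0, "wy": 0, "wz": -0.145, "dx": 0.27, "dy": -0.57, "dz": 0.15, "hand": 1},
  {"wx": 0, "wy": 0, "wz": -0.145, "dx": 0.27, "dy": -0.57, "dz": 0.15, "hand": 1},
  {"wx": 0, "wy": 0, "wz": -0.145, "dx": 0.27, "dy": -0.57, "dz": 0.15, "hand": 1},
  {"wx": 0, "wy": 0, "wz": -0.145, "dx": 0.27, "dy": -0.57, "dz": 0.15, "hand": 1},
  {"wx": 0, "wy": 0, "wz": -0.145, "dx": 0.27, "dy": -0.57, "dz": 0.15, "hand": 1},
  {"wx": 0, "wy": 0, "wz": -0.145, "dx": 0.27, "dy": -0.57, "dz": 0.15, "hand": 1},
  {"wx": 0, "wy": 0, "wz": -0.145, "dx": 0.27, "dy": -0.57, "dz": 0.15, "hand": 1},
  {"wx": 0, "wy": 0, "wz": -0.145, "dx": 0.27, "dy": -0.57, "dz": 0.15, "hand": 1},
])

```text
clock: 2.25
tcp_pos: [435.6, 204.3, 316.6]
ee_rot: [-0.0, 0.68, 0.733, 0.001]
ft_force: [0.6, 0.2, 0.8]
gripper_width: 85.1
gripper_force: 0.0
```

>>> jog_arm([
  {"wx": 0, "wy": 0, "wz": 0, "dx": 0.27, "dy": -0.57, "dz": 0, "hand": 1},
  {"wx": 0, "wy": 0, "wz": 0, "dx": 0.27, "dy": -0.57, "dz": 0, "hand": 1},
  {"wx": 0, "wy": 0, "wz": 0, "dx": 0, "dy": 0, "dz": 0, "hand": 1},
  {"wx": 0, "wy": 0, "wz": 0, "dx": 0, "dy": 0, "dz": 0, "hand": 1},
])

```text
clock: 2.65
tcp_pos: [475.8, 119.8, 316.0]
ee_rot: [-0.0, 0.679, 0.734, 0.0]
ft_force: [-0.1, 0.7, -0.3]
gripper_width: 85.5
gripper_force: 0.0
```

```bash
python3 - <<'E'
from m import *
s=status.read_state(); print({k:np.round(s[k],3).tolist() for k in('clock','tcp_pos','ee_rot','gripper_width','joint_pos')})
a=save('wrist','wrist2'); cv2.imwrite('pics/w2.png',cv2.resize(a[:,:,::-1],(784,588)))
T=np.array(imaging.get_calibration('wrist')['world_to_cam']); print(np.round(-T[:3,:3].T@T[:3,3]),np.round(T[:3,:3],2).tolist())
m(['wrist'],['tin','jar','bottle','jar_pad','bottle_pad','beaker'])
E
```

```text
{'clock': 2.65, 'tcp_pos': [475.826, 119.757, 315.982], 'ee_rot': [-0.0, 0.679, 0.734, 0.0], 'gripper_width': 85.517, 'joint_pos': [-0.849, 0.059, 0.507, 1.86, -0.031, 1.23, -0.255]}
[470. 199. 487.] [[1.0, 0.08, -0.0], [0.08, -0.95, 0.31], [0.02, -0.31, -0.95]]
tin wrist [([576.4, -7.2, 10.8], 0.95, [335.0, 242.0])]
jar wrist [([518.2, 26.7, 17.4], 0.62, [304.0, 222.0])]
bottle wrist [([348.2, 61.3, 1.3], 0.89, [205.0, 192.0])]
jar_pad wrist []
bottle_pad wrist [([472.7, 310.0, 1.5], 0.68, [292.0, 31.0]), ([520.0, -66.2, 9.6], 0.49, [299.0, 269.0]), ([516.2, 21.0, 8.7], 0.37, [302.0, 223.0])]
beaker wrist [([689.7, 4.7, -2.4], 0.56, [398.0, 237.0])]
```

View pics/w2.png

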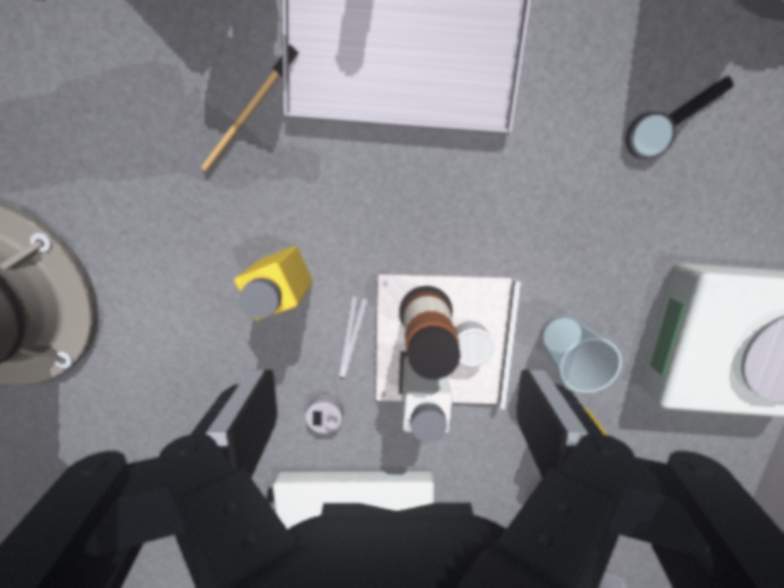

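This shows the rack with the jar (430,330), the white bottle (427,408), the tin (474,347) behind them, the beaker (585,355) and a yellow decoy (275,285). The rack edges run parallel to the picture's axes, so the fingers are square to the rack. The white square bottle beside the jar on the rack is the one meant. Next comes a second view from above the jar, with an enlarged crop of the rack.

>>> jog_arm([
  {"wx": 0, "wy": 0, "wz": 0, "dx": 0.28, "dy": -0.6, "dz": 0, "hand": 1},
  {"wx": 0, "wy": 0, "wz": 0, "dx": 0.28, "dy": -0.6, "dz": 0, "hand": 1},
  {"wx": 0, "wy": 0, "wz": 0, "dx": 0, "dy": 0, "dz": 0, "hand": 1},
  {"wx": 0, "wy": 0, "wz": 0, "dx": 0, "dy": 0, "dz": 0, "hand": 1},
])

```text
clock: 3.4
tcp_pos: [517.7, 30.0, 315.7]
ee_rot: [-0.0, 0.679, 0.734, -0.0]
ft_force: [0.2, 1.7, -0.1]
gripper_width: 85.6
gripper_force: 0.0
```

```bash
python3 - <<'E'
from m import *
s=status.read_state(); print({k:np.round(s[k],3).tolist() for k in('clock','tcp_pos','ee_rot')})
a=save('wrist','wrist3')
m(['wrist'],['tin','jar','bottle','jar_pad','bottle_pad','beaker'])
u,v=np.int32(proj('wrist',[530,-15,60])); print(u,v)
y0,x0=max(v-110,0),max(u-145,0)
c=a[y0:y0+220,x0:x0+290,::-1]; print(x0,y0)
cv2.imwrite('pics/w3.png',cv2.resize(c,None,fx=2.7,fy=2.7,interpolation=cv2.INTER_CUBIC))
E
```

```text
{'clock': 3.4, 'tcp_pos': [517.74, 29.984, 315.715], 'ee_rot': [-0.0, 0.679, 0.734, -0.0]}
tin wrist [([577.6, -9.6, 9.0], 0.9, [317.0, 191.0])]
jar wrist [([516.7, 27.1, 18.4], 0.83, [282.0, 167.0])]
bottle wrist [([724.0, -111.7, 1.8], 0.89, [391.0, 252.0]), ([524.8, -60.3, 9.2], 0.76, [283.0, 218.0]), ([347.1, 57.7, -3.0], 0.73, [178.0, 137.0])]
jar_pad wrist [([576.5, -11.7, 8.9], 0.7, [316.0, 192.0]), ([516.6, 19.4, 10.9], 0.54, [282.0, 171.0])]
bottle_pad wrist [([523.1, -60.0, 8.6], 0.61, [282.0, 217.0]), ([522.9, -61.9, 10.6], 0.47, [282.0, 218.0])]
beaker wrist [([692.0, 2.7, 0.4], 0.84, [385.0, 188.0])]
288 200
143 90
```

View pics/w3.png

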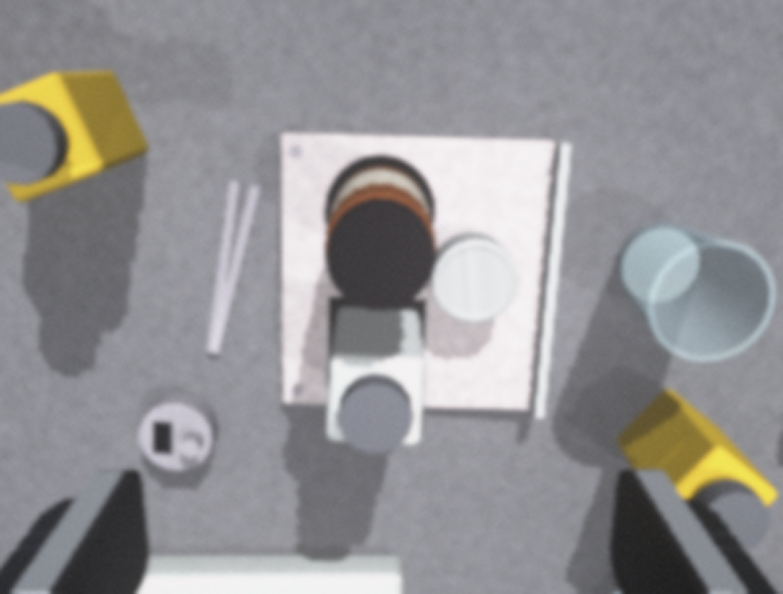

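The crop confirms the white square bottle with the grey cap (375,413) next to the jar cap (380,250), the tin at (475,278), and both yellow bottles off the rack. Next I'll check heights and centres by triangulating against the first wrist view and the top view.

```bash
python3 - <<'E'
from m import *
px=lambda x,y:(143+x/2.7,90+y/2.7)
for n,p,z in [('jarcap',(380,250),133),('botcap',(375,413),123),('tintop',(475,278),38),('rackFL',(281,133),10),('rackFR',(281,405),10),('padfrontL',(327,298),13),('padfrontR',(423,298),13)]:
    print(n,np.round(ray('wrist',px(*p),z),1), np.round(ray('wrist',px(*p),z-20),1))
# silhouettes in top for consistency: cap centre rays
im=cv2.imread('pics/top0.png'); cv2.imwrite('pics/t_crop.png',cv2.resize(im[140:265,225:350],None,fx=4.5,fy=4.5,interpolation=cv2.INTER_CUBIC))
# heights by two views of the tin/jar/bottle visible surface
for n in['jar','bottle','tin']:
  for c in['top','wrist']:
    print(n,c,[(np.round(r['at'],1).tolist(),round(r['confidence'],2)) for r in find_in(c,n)][:3])
E
```

```text
jarcap [518.9  28.1 133. ] [519.3  23.5 113. ]
botcap [523.5 -56.4 123. ] [524.2 -65.5 103. ]
tintop [576.8  -5.7  38. ] [579.7 -10.8  18. ]
rackFL [458.5  63.9  10. ] [456.3  62.  -10. ]
rackFR [ 466.4 -107.4   10. ] [ 464.5 -116.5  -10. ]
padfrontL [491.5 -32.3  13. ] [490.7 -38.3  -7. ]
padfrontR [550.2 -27.4  13. ] [551.8 -33.1  -7. ]
jar top [([508.8, 26.5, 133.3], 0.74)]
jar wrist [([520.2, 33.3, 134.2], 0.92)]
bottle top [([346.5, 54.5, 85.3], 0.67), ([705.6, -105.4, 90.1], 0.58), ([510.5, -53.6, 103.2], 0.57)]
bottle wrist [([524.6, -43.2, 96.5], 0.7), ([708.7, -95.4, 86.3], 0.67), ([361.0, 60.4, 86.2], 0.57)]
tin top [([573.2, -6.3, 38.9], 0.96), ([513.2, -57.7, 98.3], 0.63)]
tin wrist [([576.4, -6.4, 39.5], 0.86)]
```

View pics/t_crop.png

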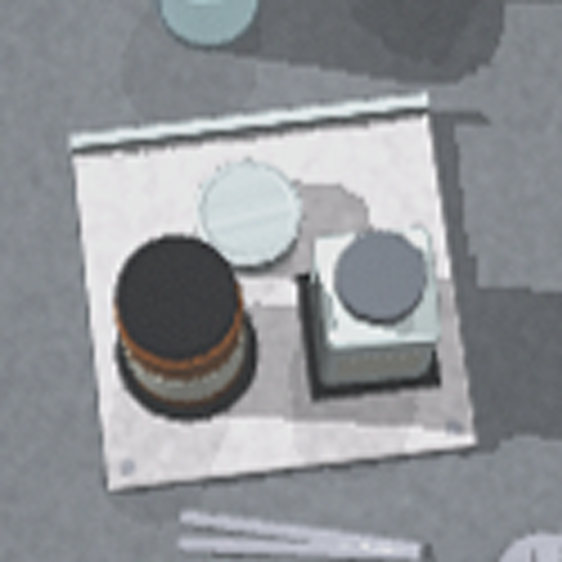

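The top crop shows the jar on its round pad and the bottle on its square pad, with the tin behind, agreeing to about 3 mm. The jar is at about (517.5, 25) with its cap top at 133, the bottle at about (523.5, -59), and the tin at (576.5, -6.5) with its top at 39. I'll descend on the jar with fingers front and back.

>>> jog_arm([
  {"wx": 0, "wy": 0, "wz": 0, "dx": 0, "dy": -0.06, "dz": -0.6, "hand": 1},
  {"wx": 0, "wy": 0, "wz": 0, "dx": 0, "dy": 0, "dz": -0.6, "hand": 1},
  {"wx": 0, "wy": 0, "wz": 0, "dx": 0, "dy": 0, "dz": -0.5, "hand": 1},
  {"wx": 0, "wy": 0, "wz": 0, "dx": 0, "dy": 0, "dz": -0.5, "hand": 1},
  {"wx": 0, "wy": 0, "wz": 0, "dx": 0, "dy": 0, "dz": -0.4, "hand": 1},
  {"wx": 0, "wy": 0, "wz": 0, "dx": 0, "dy": 0, "dz": -0.4, "hand": 1},
  {"wx": 0, "wy": 0, "wz": 0, "dx": 0, "dy": 0, "dz": -0.2, "hand": 1},
  {"wx": 0, "wy": 0, "wz": 0, "dx": 0, "dy": 0, "dz": 0, "hand": 1},
  {"wx": 0, "wy": 0, "wz": 0, "dx": 0, "dy": 0, "dz": 0, "hand": 1},
])

```text
clock: 4.95
tcp_pos: [517.9, 26.1, 76.1]
ee_rot: [0.0, 0.678, 0.735, -0.0]
ft_force: [-0.3, -0.8, 0.7]
gripper_width: 85.5
gripper_force: 0.0
```

>>> jog_arm([
  {"wx": 0, "wy": 0, "wz": 0, "dx": 0, "dy": 0, "dz": 0, "hand": 0.75},
  {"wx": 0, "wy": 0, "wz": 0, "dx": 0, "dy": 0, "dz": 0, "hand": 0.65},
  {"wx": 0, "wy": 0, "wz": 0, "dx": 0, "dy": 0, "dz": 0, "hand": 0.3},
  {"wx": 0, "wy": 0, "wz": 0, "dx": 0, "dy": 0, "dz": 0, "hand": 0.3},
  {"wx": 0, "wy": 0, "wz": 0, "dx": 0, "dy": 0, "dz": 0, "hand": 0.3},
  {"wx": 0, "wy": 0, "wz": 0, "dx": 0, "dy": 0, "dz": 0, "hand": 0.3},
])

```text
clock: 5.55
tcp_pos: [518.6, 26.4, 77.5]
ee_rot: [0.0, 0.678, 0.735, 0.001]
ft_force: [-2.3, 0.0, 11.0]
gripper_width: 50.6
gripper_force: 60.2
```

Width is 50.6 where I expected 54, with 11 N upward, so I'll check before lifting.

```bash
python3 - <<'E'
from m import *
s=status.read_state(); print({k:np.round(s[k],3).tolist() for k in('clock','tcp_pos','ft_force','wrist_torque','gripper_width','gripper_force')})
a=save('scene','s4')[130:290,180:380,::-1]; b=save('wrist','w4')[60:420,60:500,::-1]
cv2.imwrite('pics/c4.png',np.hstack([cv2.resize(a,(400,320)),cv2.resize(b,(391,320))]))
m(['scene'],['jar','bottle','tin'])
E
```

```text
{'clock': 5.55, 'tcp_pos': [518.596, 26.443, 77.519], 'ft_force': [-2.281, 0.041, 10.978], 'wrist_torque': [-0.037, 0.7, 0.037], 'gripper_width': 50.551, 'gripper_force': 60.213}
jar scene [([522.7, 22.5, 13.9], 0.83, [273.0, 225.0]), ([524.0, -60.7, 11.7], 0.31, [251.0, 248.0])]
bottle scene [([345.6, 56.2, 3.3], 0.82, [221.0, 193.0]), ([720.0, -111.0, -2.5], 0.69, [318.0, 309.0]), ([524.2, -57.5, 11.5], 0.68, [252.0, 247.0])]
tin scene [([577.0, -10.5, 1.9], 0.7, [285.0, 247.0]), ([522.5, 26.1, 15.6], 0.25, [273.0, 223.0])]
```

View pics/c4.png

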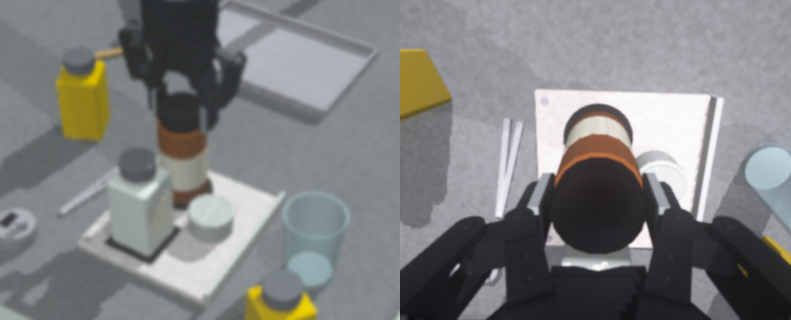

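The fingers hold the jar's upper body just under the cap, and the jar looks upright. I'll lift it and check.

>>> jog_arm([
  {"wx": 0, "wy": 0, "wz": 0, "dx": 0, "dy": 0, "dz": 0.1, "hand": 0.3},
  {"wx": 0, "wy": 0, "wz": 0, "dx": 0, "dy": 0, "dz": 0.2, "hand": 0.3},
  {"wx": 0, "wy": 0, "wz": 0, "dx": 0, "dy": 0, "dz": 0.3, "hand": 0.3},
  {"wx": 0, "wy": 0, "wz": 0, "dx": 0, "dy": 0, "dz": 0.3, "hand": 0.3},
  {"wx": 0, "wy": 0, "wz": 0, "dx": 0, "dy": 0, "dz": 0.2, "hand": 0.3},
  {"wx": 0, "wy": 0, "wz": 0, "dx": 0, "dy": 0, "dz": 0, "hand": 0.3},
  {"wx": 0, "wy": 0, "wz": 0, "dx": 0, "dy": 0, "dz": 0, "hand": 0.3},
])

```text
clock: 6.5
tcp_pos: [517.3, 26.4, 158.2]
ee_rot: [-0.0, 0.678, 0.735, 0.0]
ft_force: [-0.5, -0.5, -2.9]
gripper_width: 50.6
gripper_force: 62.8
```

```bash
python3 - <<'E'
from m import *
s=status.read_state(); print({k:np.round(s[k],3).tolist() for k in('tcp_pos','ft_force','wrist_torque','gripper_width')})
a=save('scene','s5'); save('top','t5')
m(['scene','top'],['jar','tin','jar_pad','side_tray'])
b=save('wrist','w5'); m(['wrist'],['jar'])
E
```

```text
{'tcp_pos': [517.259, 26.368, 158.168], 'ft_force': [-0.479, -0.508, -2.936], 'wrist_torque': [-0.009, 0.035, -0.026], 'gripper_width': 50.598}
jar scene [([521.8, 24.3, 96.3], 0.72, [272.0, 196.0])]
jar top []
tin scene [([574.4, -10.3, 9.6], 0.6, [284.0, 244.0])]
tin top []
jar_pad scene [([516.4, 25.5, 12.2], 0.86, [271.0, 223.0])]
jar_pad top []
side_tray scene []
side_tray top [([469.3, 307.6, 0.8], 0.85, [130.0, 251.0])]
jar wrist [([517.9, 23.6, 96.7], 0.86, [283.0, 214.0])]
```

>>> jog_arm([
  {"wx": 0, "wy": 0, "wz": 0, "dx": 0, "dy": 0.2, "dz": 0, "hand": 0.3},
  {"wx": 0, "wy": 0, "wz": 0, "dx": 0, "dy": 0.4, "dz": 0, "hand": 0.3},
  {"wx": 0, "wy": 0, "wz": 0, "dx": 0, "dy": 0.55, "dz": 0, "hand": 0.3},
  {"wx": 0, "wy": 0, "wz": 0, "dx": 0, "dy": 0.55, "dz": 0, "hand": 0.3},
  {"wx": 0, "wy": 0, "wz": 0, "dx": 0, "dy": 0.55, "dz": 0, "hand": 0.3},
  {"wx": 0, "wy": 0, "wz": 0, "dx": 0, "dy": 0.55, "dz": 0, "hand": 0.3},
  {"wx": 0, "wy": 0, "wz": 0, "dx": 0, "dy": 0.4, "dz": 0, "hand": 0.3},
  {"wx": 0, "wy": 0, "wz": 0, "dx": 0, "dy": 0.35, "dz": 0, "hand": 0.3},
  {"wx": 0, "wy": 0, "wz": 0, "dx": 0, "dy": 0.2, "dz": 0, "hand": 0.3},
  {"wx": 0, "wy": 0, "wz": 0, "dx": 0, "dy": 0, "dz": 0, "hand": 0.3},
])

```text
clock: 8.1
tcp_pos: [517.0, 309.9, 158.0]
ee_rot: [-0.0, 0.677, 0.736, 0.0]
ft_force: [-0.3, -0.0, -2.9]
gripper_width: 50.1
gripper_force: 62.8
```

>>> jog_arm([
  {"wx": 0, "wy": 0, "wz": 0, "dx": 0, "dy": 0, "dz": -0.3, "hand": 0.3},
  {"wx": 0, "wy": 0, "wz": 0, "dx": 0, "dy": 0, "dz": -0.4, "hand": 0.3},
  {"wx": 0, "wy": 0, "wz": 0, "dx": 0, "dy": 0, "dz": -0.2, "hand": 0.3},
  {"wx": 0, "wy": 0, "wz": 0, "dx": 0, "dy": 0, "dz": -0.1, "hand": 0.3},
  {"wx": 0, "wy": 0, "wz": 0, "dx": 0, "dy": 0, "dz": -0.08, "hand": 0.3},
  {"wx": 0, "wy": 0, "wz": 0, "dx": 0, "dy": 0, "dz": -0.04, "hand": 0.3},
  {"wx": 0, "wy": 0, "wz": 0, "dx": 0, "dy": 0, "dz": -0.02, "hand": 0.3},
  {"wx": 0, "wy": 0, "wz": 0, "dx": 0, "dy": 0, "dz": 0, "hand": 0.3},
])

```text
clock: 8.9
tcp_pos: [518.0, 307.6, 73.3]
ee_rot: [0.0, 0.678, 0.735, 0.0]
ft_force: [0.4, 0.1, -2.0]
gripper_width: 50.7
gripper_force: 63.0
```

>>> jog_arm([
  {"wx": 0, "wy": 0, "wz": 0, "dx": 0, "dy": 0, "dz": -0.025, "hand": 0.3},
  {"wx": 0, "wy": 0, "wz": 0, "dx": 0, "dy": 0, "dz": -0.025, "hand": 0.3},
  {"wx": 0, "wy": 0, "wz": 0, "dx": 0, "dy": 0, "dz": 0, "hand": 0.3},
])

```text
clock: 9.2
tcp_pos: [517.5, 307.5, 68.9]
ee_rot: [-0.0, 0.678, 0.735, -0.0]
ft_force: [0.1, -0.1, -2.5]
gripper_width: 50.1
gripper_force: 63.0
```

>>> jog_arm([
  {"wx": 0, "wy": 0, "wz": 0, "dx": 0, "dy": 0, "dz": -0.02, "hand": 0.3},
  {"wx": 0, "wy": 0, "wz": 0, "dx": 0, "dy": 0, "dz": -0.01, "hand": 0.3},
  {"wx": 0, "wy": 0, "wz": 0, "dx": 0, "dy": 0, "dz": 0, "hand": 0.3},
])

```text
clock: 9.5
tcp_pos: [517.8, 307.7, 68.6]
ee_rot: [-0.0, 0.678, 0.735, 0.0]
ft_force: [-5.2, -2.1, 13.0]
gripper_width: 50.2
gripper_force: 65.0
```

Contact, at TCP 68.6 for the 4 mm floor. I'll release, rise, and look back over the tray.

>>> jog_arm([
  {"wx": 0, "wy": 0, "wz": 0, "dx": 0, "dy": 0, "dz": 0.02, "hand": 0.3},
  {"wx": 0, "wy": 0, "wz": 0, "dx": 0, "dy": 0, "dz": 0, "hand": 0.65},
  {"wx": 0, "wy": 0, "wz": 0, "dx": 0, "dy": 0, "dz": 0, "hand": 0.8},
  {"wx": 0, "wy": 0, "wz": 0, "dx": 0, "dy": 0, "dz": 0, "hand": 1},
  {"wx": 0, "wy": 0, "wz": 0, "dx": 0, "dy": 0, "dz": 0, "hand": 1},
  {"wx": 0, "wy": 0, "wz": 0, "dx": 0, "dy": 0, "dz": 0.4, "hand": 1},
  {"wx": 0, "wy": 0, "wz": 0, "dx": 0, "dy": 0, "dz": 0.6, "hand": 1},
  {"wx": 0, "wy": 0, "wz": 0, "dx": 0, "dy": 0, "dz": 0.6, "hand": 1},
])

```text
clock: 10.3
tcp_pos: [517.1, 306.9, 189.1]
ee_rot: [0.0, 0.678, 0.735, -0.001]
ft_force: [0.1, 1.5, -0.7]
gripper_width: 85.2
gripper_force: 0.0
```

>>> jog_arm([
  {"wx": 0, "wy": 0, "wz": 0, "dx": 0, "dy": -0.5, "dz": 0.3, "hand": 1},
  {"wx": 0, "wy": 0, "wz": 0, "dx": 0, "dy": -0.6, "dz": 0, "hand": 1},
  {"wx": 0, "wy": 0, "wz": 0, "dx": 0, "dy": -0.6, "dz": 0, "hand": 1},
  {"wx": 0, "wy": 0, "wz": 0, "dx": 0, "dy": -0.6, "dz": 0, "hand": 1},
  {"wx": 0, "wy": 0, "wz": 0, "dx": 0, "dy": -0.6, "dz": 0, "hand": 1},
  {"wx": 0, "wy": 0, "wz": 0, "dx": 0, "dy": -0.6, "dz": 0, "hand": 1},
  {"wx": 0, "wy": 0, "wz": 0, "dx": 0, "dy": -0.6, "dz": 0, "hand": 1},
  {"wx": 0, "wy": 0, "wz": 0, "dx": 0, "dy": -0.6, "dz": 0, "hand": 1},
  {"wx": 0, "wy": 0, "wz": 0, "dx": 0, "dy": 0, "dz": 0, "hand": 1},
  {"wx": 0, "wy": 0, "wz": 0, "dx": 0, "dy": 0, "dz": 0, "hand": 1},
])

```text
clock: 11.3
tcp_pos: [517.4, -46.2, 210.9]
ee_rot: [0.0, 0.679, 0.734, 0.0]
ft_force: [-0.1, 0.8, 1.0]
gripper_width: 85.5
gripper_force: 0.0
```

```bash
python3 - <<'E'
from m import *
s=status.read_state(); print({k:np.round(s[k],3).tolist() for k in('clock','tcp_pos','ee_rot','gripper_width')})
for c in('scene','top','wrist'): save(c,c+'6')
m(['scene','top','wrist'],['jar','bottle','bottle_pad','jar_pad','tin'])
E
```

```text
{'clock': 11.3, 'tcp_pos': [517.447, -46.24, 210.888], 'ee_rot': [0.0, 0.679, 0.734, 0.0], 'gripper_width': 85.516}
jar scene [([518.2, 305.2, 5.3], 0.86, [331.0, 164.0])]
jar top [([515.6, 302.7, 4.2], 0.59, [132.0, 229.0])]
jar wrist []
bottle scene [([348.6, 58.9, 0.9], 0.88, [223.0, 193.0]), ([521.4, -58.4, 10.9], 0.81, [251.0, 247.0]), ([719.5, -111.1, 0.2], 0.74, [318.0, 308.0])]
bottle top []
bottle wrist [([524.0, -58.4, 8.5], 0.68, [287.0, 187.0]), ([347.3, 59.3, 0.5], 0.61, [145.0, 76.0]), ([720.3, -111.8, 3.0], 0.59, [426.0, 235.0])]
bottle_pad scene [([524.7, -60.3, 9.7], 0.73, [252.0, 249.0])]
bottle_pad top [([692.9, -1.6, -0.4], 0.3, [273.0, 139.0])]
bottle_pad wrist []
jar_pad scene [([519.2, 24.5, 14.8], 0.73, [272.0, 223.0])]
jar_pad top []
jar_pad wrist [([514.6, 21.3, 11.6], 0.75, [285.0, 122.0])]
tin scene [([578.8, -6.9, 7.0], 0.62, [286.0, 244.0])]
tin top []
tin wrist [([576.4, -9.3, 8.3], 0.91, [332.0, 152.0])]
```

>>> jog_arm([
  {"wx": 0, "wy": 0, "wz": 0, "dx": 0.08, "dy": -0.175, "dz": 0, "hand": 1},
  {"wx": 0, "wy": 0, "wz": 0, "dx": 0, "dy": 0, "dz": -0.5, "hand": 1},
  {"wx": 0, "wy": 0, "wz": 0, "dx": 0, "dy": 0, "dz": -0.5, "hand": 1},
  {"wx": 0, "wy": 0, "wz": 0, "dx": 0, "dy": 0, "dz": -0.5, "hand": 1},
  {"wx": 0, "wy": 0, "wz": 0, "dx": 0, "dy": 0, "dz": -0.3, "hand": 1},
  {"wx": 0, "wy": 0, "wz": 0, "dx": 0, "dy": 0, "dz": -0.18, "hand": 1},
  {"wx": 0, "wy": 0, "wz": 0, "dx": 0, "dy": 0, "dz": 0, "hand": 1},
  {"wx": 0, "wy": 0, "wz": 0, "dx": 0, "dy": 0, "dz": 0, "hand": 0.75},
  {"wx": 0, "wy": 0, "wz": 0, "dx": 0, "dy": 0, "dz": 0, "hand": 0.65},
])

```text
clock: 13.1
tcp_pos: [524.8, -58.3, 63.6]
ee_rot: [0.001, 0.678, 0.735, 0.001]
ft_force: [-0.8, -0.0, -0.6]
gripper_width: 58.9
gripper_force: 0.0
```

>>> jog_arm([
  {"wx": 0, "wy": 0, "wz": 0, "dx": 0, "dy": 0, "dz": 0, "hand": 0.3},
  {"wx": 0, "wy": 0, "wz": 0, "dx": 0, "dy": 0, "dz": 0, "hand": 0.3},
  {"wx": 0, "wy": 0, "wz": 0, "dx": 0, "dy": 0, "dz": 0, "hand": 0.3},
  {"wx": 0, "wy": 0, "wz": 0, "dx": 0, "dy": 0, "dz": 0, "hand": 0.3},
])

```text
clock: 13.5
tcp_pos: [524.5, -58.3, 64.2]
ee_rot: [0.001, 0.678, 0.735, 0.001]
ft_force: [-4.1, -0.3, 10.5]
gripper_width: 48.1
gripper_force: 59.6
```

>>> jog_arm([
  {"wx": 0, "wy": 0, "wz": 0, "dx": 0, "dy": 0, "dz": 0.1, "hand": 0.3},
  {"wx": 0, "wy": 0, "wz": 0, "dx": 0, "dy": 0, "dz": 0.2, "hand": 0.3},
  {"wx": 0, "wy": 0, "wz": 0, "dx": 0, "dy": 0, "dz": 0.3, "hand": 0.3},
  {"wx": 0, "wy": 0, "wz": 0, "dx": 0, "dy": 0, "dz": 0.3, "hand": 0.3},
  {"wx": 0, "wy": 0, "wz": 0, "dx": 0, "dy": 0, "dz": 0.2, "hand": 0.3},
  {"wx": 0, "wy": 0, "wz": 0, "dx": 0, "dy": 0, "dz": 0, "hand": 0.3},
])

```text
clock: 14.1
tcp_pos: [525.1, -58.2, 147.1]
ee_rot: [0.001, 0.678, 0.735, 0.002]
ft_force: [0.1, -0.3, -3.3]
gripper_width: 48.0
gripper_force: 62.1
```

>>> jog_arm([
  {"wx": 0, "wy": 0, "wz": 0, "dx": -0.06, "dy": 0.25, "dz": 0, "hand": 0.3},
  {"wx": 0, "wy": 0, "wz": 0, "dx": -0.14, "dy": 0.5, "dz": 0, "hand": 0.3},
  {"wx": 0, "wy": 0, "wz": 0, "dx": -0.18, "dy": 0.58, "dz": 0, "hand": 0.3},
  {"wx": 0, "wy": 0, "wz": 0, "dx": -0.18, "dy": 0.58, "dz": 0, "hand": 0.3},
  {"wx": 0, "wy": 0, "wz": 0, "dx": -0.18, "dy": 0.58, "dz": 0, "hand": 0.3},
  {"wx": 0, "wy": 0, "wz": 0, "dx": -0.18, "dy": 0.58, "dz": 0, "hand": 0.3},
  {"wx": 0, "wy": 0, "wz": 0, "dx": -0.18, "dy": 0.58, "dz": 0, "hand": 0.3},
  {"wx": 0, "wy": 0, "wz": 0, "dx": -0.18, "dy": 0.58, "dz": 0, "hand": 0.3},
  {"wx": 0, "wy": 0, "wz": 0, "dx": -0.12, "dy": 0.4, "dz": 0, "hand": 0.3},
  {"wx": 0, "wy": 0, "wz": 0, "dx": 0, "dy": 0.2, "dz": 0, "hand": 0.3},
])

```text
clock: 15.1
tcp_pos: [416.0, 307.4, 143.9]
ee_rot: [-0.001, 0.676, 0.737, -0.001]
ft_force: [-0.4, 0.5, -2.8]
gripper_width: 48.2
gripper_force: 62.1
```

>>> jog_arm([
  {"wx": 0, "wy": 0, "wz": 0, "dx": 0, "dy": 0, "dz": 0, "hand": 0.3},
  {"wx": 0, "wy": 0, "wz": 0, "dx": 0, "dy": 0, "dz": -0.2, "hand": 0.3},
  {"wx": 0, "wy": 0, "wz": 0, "dx": 0, "dy": 0, "dz": -0.4, "hand": 0.3},
  {"wx": 0, "wy": 0, "wz": 0, "dx": 0, "dy": 0, "dz": -0.3, "hand": 0.3},
  {"wx": 0, "wy": 0, "wz": 0, "dx": 0, "dy": 0, "dz": -0.15, "hand": 0.3},
  {"wx": 0, "wy": 0, "wz": 0, "dx": 0, "dy": 0, "dz": -0.07, "hand": 0.3},
  {"wx": 0, "wy": 0, "wz": 0, "dx": 0, "dy": 0, "dz": -0.04, "hand": 0.3},
  {"wx": 0, "wy": 0, "wz": 0, "dx": 0, "dy": 0, "dz": 0, "hand": 0.3},
])

```text
clock: 15.9
tcp_pos: [419.2, 304.0, 58.2]
ee_rot: [0.0, 0.678, 0.735, 0.0]
ft_force: [0.6, 0.5, -2.6]
gripper_width: 48.0
gripper_force: 62.0
```

>>> jog_arm([
  {"wx": 0, "wy": 0, "wz": 0, "dx": 0, "dy": 0, "dz": -0.03, "hand": 0.3},
  {"wx": 0, "wy": 0, "wz": 0, "dx": 0, "dy": 0, "dz": -0.02, "hand": 0.3},
  {"wx": 0, "wy": 0, "wz": 0, "dx": 0, "dy": 0, "dz": 0, "hand": 0.3},
])

```text
clock: 16.2
tcp_pos: [419.1, 304.8, 55.3]
ee_rot: [-0.0, 0.678, 0.735, 0.001]
ft_force: [-2.6, -0.7, 6.5]
gripper_width: 47.9
gripper_force: 63.1
```

>>> jog_arm([
  {"wx": 0, "wy": 0, "wz": 0, "dx": 0, "dy": 0, "dz": 0.01, "hand": 0.3},
  {"wx": 0, "wy": 0, "wz": 0, "dx": 0, "dy": 0, "dz": 0, "hand": 0.65},
  {"wx": 0, "wy": 0, "wz": 0, "dx": 0, "dy": 0, "dz": 0, "hand": 0.8},
  {"wx": 0, "wy": 0, "wz": 0, "dx": 0, "dy": 0, "dz": 0, "hand": 1},
  {"wx": 0, "wy": 0, "wz": 0, "dx": 0, "dy": 0, "dz": 0, "hand": 1},
  {"wx": 0, "wy": 0, "wz": 0, "dx": 0, "dy": 0, "dz": 0.4, "hand": 1},
  {"wx": 0, "wy": 0, "wz": 0, "dx": 0, "dy": 0, "dz": 0.6, "hand": 1},
  {"wx": 0, "wy": 0, "wz": 0, "dx": 0, "dy": 0, "dz": 0.6, "hand": 1},
  {"wx": 0, "wy": 0, "wz": 0, "dx": 0, "dy": 0, "dz": 0.4, "hand": 1},
])

```text
clock: 17.1
tcp_pos: [419.5, 304.4, 207.7]
ee_rot: [0.0, 0.678, 0.735, 0.002]
ft_force: [0.3, 0.6, -0.2]
gripper_width: 85.4
gripper_force: 0.0
```

>>> jog_arm([
  {"wx": 0, "wy": 0, "wz": 0, "dx": 0.16, "dy": -0.46, "dz": 0.18, "hand": 1},
  {"wx": 0, "wy": 0, "wz": 0, "dx": 0.16, "dy": -0.46, "dz": 0.18, "hand": 1},
  {"wx": 0, "wy": 0, "wz": 0, "dx": 0.16, "dy": -0.46, "dz": 0.18, "hand": 1},
  {"wx": 0, "wy": 0, "wz": 0, "dx": 0.16, "dy": -0.46, "dz": 0.18, "hand": 1},
  {"wx": 0, "wy": 0, "wz": 0, "dx": 0.16, "dy": -0.46, "dz": 0.18, "hand": 1},
  {"wx": 0, "wy": 0, "wz": 0, "dx": 0.16, "dy": -0.46, "dz": 0.18, "hand": 1},
  {"wx": 0, "wy": 0, "wz": 0, "dx": 0.16, "dy": -0.46, "dz": 0.18, "hand": 1},
  {"wx": 0, "wy": 0, "wz": 0, "dx": 0.16, "dy": -0.46, "dz": 0.18, "hand": 1},
  {"wx": 0, "wy": 0, "wz": 0, "dx": 0, "dy": 0, "dz": 0, "hand": 1},
  {"wx": 0, "wy": 0, "wz": 0, "dx": 0, "dy": 0, "dz": 0, "hand": 1},
])

```text
clock: 18.1
tcp_pos: [514.7, 27.3, 312.9]
ee_rot: [-0.0, 0.679, 0.734, 0.0]
ft_force: [0.2, -0.4, -0.6]
gripper_width: 85.4
gripper_force: 0.0
```

```bash
python3 - <<'E'
from m import *
s=status.read_state(); print({k:np.round(s[k],3).tolist() for k in('clock','tcp_pos','joint_pos')})
for c in('scene','top'): save(c,c+'7')
m(['scene','top'],['jar','bottle','bottle_pad','jar_pad','tin','side_tray'])
a=save('wrist','w7'); cal=imaging.get_calibration('wrist')
m(['wrist'],['bottle_pad','jar_pad','tin'])
np.save('cal7.npy',cal,allow_pickle=True)
# dark pads
g=cv2.cvtColor(a,cv2.COLOR_RGB2GRAY)
u0,v0=proj('wrist',[520,-18,13])
m_=(g<75).astype(np.uint8); m_=cv2.morphologyEx(m_,cv2.MORPH_OPEN,np.ones((3,3)))
n,l,st,ce=cv2.connectedComponentsWithStats(m_)
for i in range(1,n):
    if 600<st[i,4]<8000: 
        r=cv2.minAreaRect(np.argwhere(l==i)[:,::-1].astype(np.float32)); print(st[i],ce[i],np.round(ray('wrist',ce[i],13),1),r)
t=cv2.imread('pics/top7.png')[150:330,60:360]; sc=cv2.imread('pics/scene7.png')[110:310,180:400]
cv2.imwrite('pics/c7.png',np.hstack([cv2.resize(t,(430,258)),cv2.resize(sc,(284,258))]))
cv2.imwrite('pics/c7.png',np.vstack([cv2.imread('pics/c7.png'),cv2.resize(a[120:290,100:570,::-1],(714,258))]))
E
```

```text
{'clock': 18.1, 'tcp_pos': [514.696, 27.269, 312.936], 'joint_pos': [-0.865, 0.127, 0.778, 1.826, -0.095, 1.226, 0.019]}
jar scene [([517.8, 304.4, 4.8], 0.96, [331.0, 164.0])]
jar top [([517.5, 303.9, 7.6], 0.94, [131.0, 228.0])]
bottle scene [([348.8, 57.5, 1.6], 0.96, [223.0, 193.0]), ([418.1, 305.1, -1.1], 0.73, [299.0, 154.0]), ([719.5, -114.0, 0.6], 0.63, [317.0, 309.0])]
bottle top [([720.4, -110.7, 2.0], 0.67, [321.0, 123.0])]
bottle_pad scene [([524.4, -61.1, 9.9], 0.8, [251.0, 249.0])]
bottle_pad top []
jar_pad scene [([515.5, 25.4, 11.8], 0.61, [271.0, 223.0])]
jar_pad top []
tin scene [([579.9, -8.8, 2.3], 0.85, [286.0, 247.0])]
tin top []
side_tray scene [([467.2, 306.8, 1.4], 0.77, [315.0, 159.0])]
side_tray top [([469.1, 307.1, -0.0], 0.7, [131.0, 252.0])]
bottle_pad wrist [([519.7, -63.2, 13.0], 0.67, [281.0, 218.0])]
jar_pad wrist [([516.5, 19.8, 11.7], 0.7, [284.0, 169.0])]
tin wrist [([575.5, -6.8, 9.9], 0.91, [318.0, 187.0])]
[ 267  148   37   38 1112] [285.15017986 166.91366906] [518.7  22.9  13. ] ((285.0, 166.5), (37.0, 36.0), 90.0)
[ 268  202   33   31 1000] [283.669 216.882] [523.2 -61.2  13. ] ((284.0, 217.0), (30.0, 32.0), 90.0)
```

View pics/c7.png

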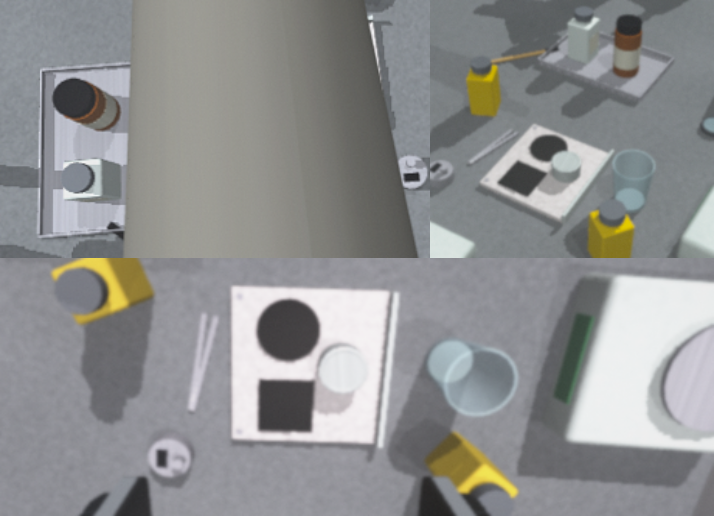

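The lower panel shows the bare jar pad (289,329) and bottle pad (286,405), with the tin at (342,370). Jar and bottle stand upright in the tray (upper panels). By measurement the pads are at (518.7, 22.9) and (523.2, -61.2), 84.2 mm apart as they should be. I'll turn 90° and go to the tin.

>>> jog_arm([
  {"wx": 0, "wy": 0, "wz": 0.18, "dx": 0.08, "dy": -0.046, "dz": -0.2, "hand": 1},
  {"wx": 0, "wy": 0, "wz": 0.18, "dx": 0.08, "dy": -0.046, "dz": -0.2, "hand": 1},
  {"wx": 0, "wy": 0, "wz": 0.18, "dx": 0.08, "dy": -0.046, "dz": -0.2, "hand": 1},
  {"wx": 0, "wy": 0, "wz": 0.18, "dx": 0.08, "dy": -0.046, "dz": -0.2, "hand": 1},
  {"wx": 0, "wy": 0, "wz": 0.18, "dx": 0.08, "dy": -0.046, "dz": -0.2, "hand": 1},
  {"wx": 0, "wy": 0, "wz": 0.18, "dx": 0.08, "dy": -0.046, "dz": -0.2, "hand": 1},
  {"wx": 0, "wy": 0, "wz": 0.18, "dx": 0.08, "dy": -0.046, "dz": -0.2, "hand": 1},
  {"wx": 0, "wy": 0, "wz": 0.18, "dx": 0.08, "dy": -0.046, "dz": -0.2, "hand": 1},
  {"wx": 0, "wy": 0, "wz": 0.18, "dx": 0.08, "dy": -0.046, "dz": -0.2, "hand": 1},
  {"wx": 0, "wy": 0, "wz": 0.18, "dx": 0.08, "dy": -0.046, "dz": -0.2, "hand": 1},
])

```text
clock: 20.0
tcp_pos: [574.9, -6.5, 162.1]
ee_rot: [-0.0, 0.035, 0.999, 0.0]
ft_force: [0.0, 0.8, -0.1]
gripper_width: 85.4
gripper_force: 0.0
```

>>> jog_arm([
  {"wx": 0, "wy": 0, "wz": 0.18, "dx": 0, "dy": 0, "dz": 0, "hand": 1},
  {"wx": 0, "wy": 0, "wz": 0, "dx": 0, "dy": 0, "dz": 0, "hand": 1},
  {"wx": 0, "wy": 0, "wz": 0, "dx": 0, "dy": 0, "dz": 0, "hand": 1},
])

```text
clock: 20.3
tcp_pos: [574.8, -6.5, 163.0]
ee_rot: [0.0, -0.03, 1.0, 0.0]
ft_force: [0.4, -0.2, 0.9]
gripper_width: 85.2
gripper_force: 0.0
```

```bash
python3 - <<'E'
from m import *
s=status.read_state(); print({k:np.round(s[k],3).tolist() for k in('clock','tcp_pos','ee_rot','joint_pos')})
a=save('wrist','w8')
m(['wrist'],['tin','jar_pad','bottle_pad','beaker'])
for r in silhouettes('wrist','tin')[:1]:
    c=np.argwhere(r['mask']).mean(0)[::-1]; print(r['confidence'],c,ray('wrist',c,36))
cv2.imwrite('pics/w8b.png',a[:,:,::-1])
E
```

```text
{'clock': 20.3, 'tcp_pos': [574.775, -6.528, 162.979], 'ee_rot': [0.0, -0.03, 1.0, 0.0], 'joint_pos': [-0.457, 0.379, 0.46, 1.866, -0.205, 0.943, 1.727]}
tin wrist [([577.3, -8.5, 11.0], 0.92, [282.0, 188.0])]
jar_pad wrist [([519.4, 20.2, 10.5], 0.66, [312.0, 136.0])]
bottle_pad wrist [([520.3, -65.3, 11.9], 0.75, [231.0, 132.0])]
beaker wrist [([692.4, 2.6, -0.8], 0.64, [285.0, 274.0])]
0.8 [280.7679704 191.6141649] [574.8318237   -9.34335733  36.        ]
```

View pics/w8b.png

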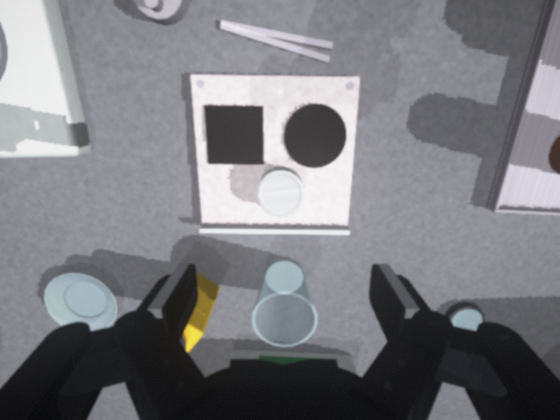

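The tin (280,192) lies between the finger lines, and nothing stands at either side of it. I'll go down.

>>> jog_arm([
  {"wx": 0, "wy": 0, "wz": 0, "dx": 0.02, "dy": -0.02, "dz": -0.4, "hand": 1},
  {"wx": 0, "wy": 0, "wz": 0, "dx": 0, "dy": 0, "dz": -0.5, "hand": 1},
  {"wx": 0, "wy": 0, "wz": 0, "dx": 0, "dy": 0, "dz": -0.5, "hand": 1},
  {"wx": 0, "wy": 0, "wz": 0, "dx": 0, "dy": 0, "dz": -0.3, "hand": 1},
  {"wx": 0, "wy": 0, "wz": 0, "dx": 0, "dy": 0, "dz": -0.15, "hand": 1},
  {"wx": 0, "wy": 0, "wz": 0, "dx": 0, "dy": 0, "dz": -0.1, "hand": 1},
  {"wx": 0, "wy": 0, "wz": 0, "dx": 0, "dy": 0, "dz": 0, "hand": 1},
])

```text
clock: 21.3
tcp_pos: [576.2, -7.9, 16.5]
ee_rot: [-0.0, -0.032, 0.999, -0.0]
ft_force: [-0.6, 0.5, 0.0]
gripper_width: 85.6
gripper_force: 0.0
```

>>> jog_arm([
  {"wx": 0, "wy": 0, "wz": 0, "dx": 0, "dy": 0, "dz": 0, "hand": 0.75},
  {"wx": 0, "wy": 0, "wz": 0, "dx": 0, "dy": 0, "dz": 0, "hand": 0.62},
  {"wx": 0, "wy": 0, "wz": 0, "dx": 0, "dy": 0, "dz": 0, "hand": 0.3},
  {"wx": 0, "wy": 0, "wz": 0, "dx": 0, "dy": 0, "dz": 0, "hand": 0.3},
  {"wx": 0, "wy": 0, "wz": 0, "dx": 0, "dy": 0, "dz": 0, "hand": 0.3},
  {"wx": 0, "wy": 0, "wz": 0, "dx": 0, "dy": 0, "dz": 0, "hand": 0.3},
])

```text
clock: 21.9
tcp_pos: [576.2, -7.9, 16.7]
ee_rot: [0.0, -0.032, 0.999, 0.0]
ft_force: [-0.4, 0.3, 0.0]
gripper_width: 25.5
gripper_force: 0.0
```

>>> jog_arm([
  {"wx": 0, "wy": 0, "wz": 0, "dx": 0, "dy": 0, "dz": 0.1, "hand": 0.3},
  {"wx": 0, "wy": 0, "wz": 0, "dx": 0, "dy": 0, "dz": 0.3, "hand": 0.3},
  {"wx": 0, "wy": 0, "wz": 0, "dx": 0, "dy": 0, "dz": 0.5, "hand": 0.3},
  {"wx": 0, "wy": 0, "wz": 0, "dx": 0, "dy": 0, "dz": 0.4, "hand": 0.3},
  {"wx": 0, "wy": 0, "wz": 0, "dx": 0, "dy": 0, "dz": 0.2, "hand": 0.3},
  {"wx": 0, "wy": 0, "wz": 0, "dx": 0, "dy": 0, "dz": 0, "hand": 0.3},
])

```text
clock: 22.5
tcp_pos: [577.7, -7.9, 131.4]
ee_rot: [0.002, -0.032, 0.999, 0.0]
ft_force: [0.6, 0.9, -0.4]
gripper_width: 25.8
gripper_force: 0.0
```

The gripper closed to 25 mm, so it missed the tin. I'll look before doing more.

```bash
python3 - <<'E'
from m import *
s=status.read_state(); print({k:np.round(s[k],3).tolist() for k in('clock','tcp_pos','ee_rot')})
a=save('wrist','w9'); b=save('scene','s9')
m(['wrist','scene'],['tin'])
cv2.imwrite('pics/c9.png',np.hstack([cv2.resize(a[100:420,100:460,::-1],(430,382)),cv2.resize(b[120:290,190:355,::-1],(370,382))]))
E
```

```text
{'clock': 22.5, 'tcp_pos': [577.658, -7.891, 131.351], 'ee_rot': [0.002, -0.032, 0.999, 0.0]}
tin wrist [([577.6, -8.9, 8.1], 0.64, [283.0, 196.0])]
tin scene [([577.6, -9.4, 5.9], 0.69, [285.0, 245.0])]
```

View pics/c9.png

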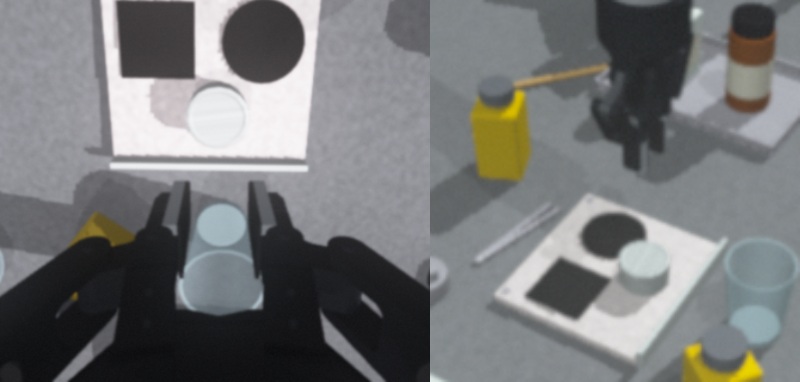

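```bash
python3 - <<'E'
from m import *
t=np.array(status.read_state()['tcp_pos'])
for d in (0,10,20,30,40): print(d,np.round(proj('wrist',t+[0,0,d])),np.round(proj('wrist',t+[0,13,d])), np.round(proj('scene',t+[0,0,d])))
b=cv2.imread('pics/s9.png'); 
cv2.imwrite('pics/c9b.png',np.hstack([cv2.resize(b[110:220,230:340],(400,400),interpolation=cv2.INTER_CUBIC),cv2.resize(cv2.imread('pics/w9.png')[220:350,220:350],(400,400),interpolation=cv2.INTER_CUBIC)]))
E
```

```text
0 [284. 243.] [305. 245.] [284. 202.]
10 [284. 250.] [306. 252.] [284. 199.]
20 [284. 258.] [307. 259.] [284. 195.]
30 [284. 267.] [309. 268.] [284. 191.]
40 [284. 277.] [310. 278.] [284. 187.]
```

View pics/c9b.png

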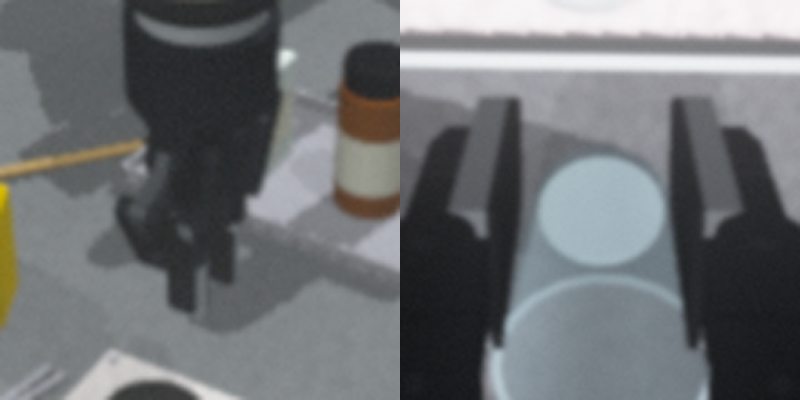

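The tin is untouched. The tips show about 25 mm above the reported TCP: scene tip at (283,196), where the reported TCP would project to (284,202) and lower in the wrist view. That means the real fingertips sit well behind it, and the jar was probably held by its cap. A miss at TCP 16.5 means the tips stayed at or above 38, so going about 18 mm lower is safe.

>>> jog_arm([
  {"wx": 0, "wy": 0, "wz": 0, "dx": 0, "dy": 0, "dz": 0, "hand": 1},
  {"wx": 0, "wy": 0, "wz": 0, "dx": 0, "dy": 0, "dz": 0, "hand": 1},
  {"wx": 0, "wy": 0, "wz": 0, "dx": 0, "dy": 0, "dz": 0, "hand": 1},
  {"wx": 0, "wy": 0, "wz": 0, "dx": 0, "dy": 0, "dz": -0.5, "hand": 1},
  {"wx": 0, "wy": 0, "wz": 0, "dx": 0, "dy": 0, "dz": -0.5, "hand": 1},
  {"wx": 0, "wy": 0, "wz": 0, "dx": 0, "dy": 0, "dz": -0.4, "hand": 1},
  {"wx": 0, "wy": 0, "wz": 0, "dx": 0, "dy": 0, "dz": -0.2, "hand": 1},
  {"wx": 0, "wy": 0, "wz": 0, "dx": 0, "dy": 0, "dz": 0, "hand": 1},
  {"wx": 0, "wy": 0, "wz": 0, "dx": 0, "dy": 0, "dz": 0, "hand": 1},
])

```text
clock: 23.6
tcp_pos: [576.8, -8.2, 9.8]
ee_rot: [0.0, -0.032, 0.999, -0.0]
ft_force: [0.4, 0.1, 0.2]
gripper_width: 85.6
gripper_force: 0.0
```

>>> jog_arm([
  {"wx": 0, "wy": 0, "wz": 0, "dx": 0, "dy": 0, "dz": -0.05, "hand": 1},
  {"wx": 0, "wy": 0, "wz": 0, "dx": 0, "dy": 0, "dz": -0.05, "hand": 1},
  {"wx": 0, "wy": 0, "wz": 0, "dx": 0, "dy": 0, "dz": 0, "hand": 1},
])

```text
clock: 23.9
tcp_pos: [576.3, -7.8, 1.9]
ee_rot: [0.0, -0.032, 0.999, 0.0]
ft_force: [-0.2, -0.2, -0.8]
gripper_width: 85.5
gripper_force: 0.0
```

TCP reads 1.9 with no contact over a 10 mm deck, which confirms the offset. I'll close gently.

>>> jog_arm([
  {"wx": 0, "wy": 0, "wz": 0, "dx": 0, "dy": 0, "dz": 0, "hand": 0.75},
  {"wx": 0, "wy": 0, "wz": 0, "dx": 0, "dy": 0, "dz": 0, "hand": 0.62},
  {"wx": 0, "wy": 0, "wz": 0, "dx": 0, "dy": 0, "dz": 0, "hand": 0.5},
  {"wx": 0, "wy": 0, "wz": 0, "dx": 0, "dy": 0, "dz": 0, "hand": 0.5},
  {"wx": 0, "wy": 0, "wz": 0, "dx": 0, "dy": 0, "dz": 0, "hand": 0.5},
])

```text
clock: 24.4
tcp_pos: [576.3, -7.9, 2.5]
ee_rot: [0.0, -0.032, 0.999, 0.0]
ft_force: [-2.2, 0.6, 8.2]
gripper_width: 46.0
gripper_force: 59.9
```

```bash
python3 - <<'E'
from m import *
s=status.read_state(); print({k:np.round(s[k],3).tolist() for k in('clock','tcp_pos','ft_force','gripper_width','gripper_force')})
save('scene','s10'); m(['scene'],['tin'])
b=cv2.imread('pics/s10.png')[180:280,230:350]; cv2.imwrite('pics/c10.png',cv2.resize(b,(720,600),interpolation=cv2.INTER_CUBIC))
E
```

```text
{'clock': 24.4, 'tcp_pos': [576.264, -7.936, 2.484], 'ft_force': [-2.158, 0.554, 8.213], 'gripper_width': 46.042, 'gripper_force': 59.922}
tin scene [([576.9, -8.0, 5.6], 0.52, [285.0, 245.0]), ([517.3, 24.0, 11.4], 0.26, [271.0, 224.0])]
```

View pics/c10.png

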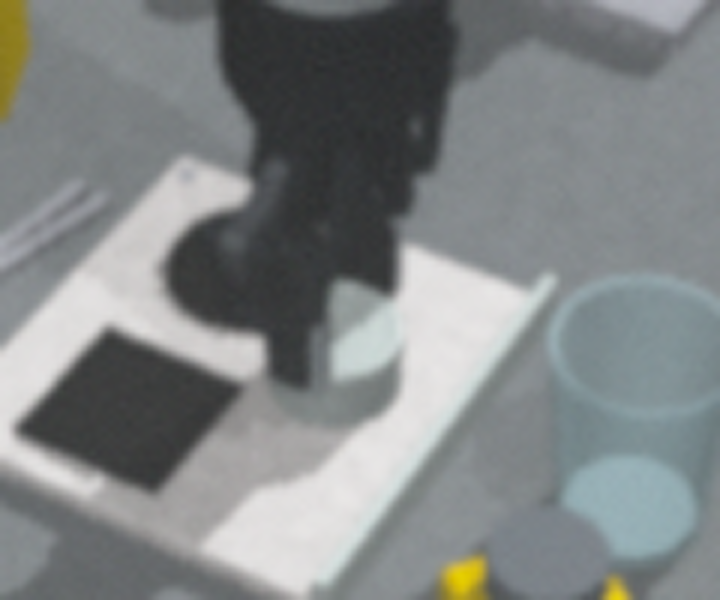

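The finger holds the tin at mid-height (scene crop at 300,370) and it is upright. Width reads about 3–4 mm low, so the jar's 50.6 was its body. I'll lift and carry the tin to the stage.

>>> jog_arm([
  {"wx": 0, "wy": 0, "wz": 0, "dx": 0, "dy": 0, "dz": 0.1, "hand": 0.4},
  {"wx": 0, "wy": 0, "wz": 0, "dx": 0, "dy": 0, "dz": 0.3, "hand": 0.4},
  {"wx": 0, "wy": 0, "wz": 0, "dx": 0, "dy": 0, "dz": 0.4, "hand": 0.4},
  {"wx": 0, "wy": 0, "wz": 0, "dx": 0, "dy": 0, "dz": 0.3, "hand": 0.4},
  {"wx": 0, "wy": 0, "wz": 0, "dx": 0, "dy": 0, "dz": 0, "hand": 0.4},
])

```text
clock: 25.0
tcp_pos: [578.5, -8.1, 87.4]
ee_rot: [0.003, -0.032, 0.999, 0.0]
ft_force: [0.8, 0.4, -0.4]
gripper_width: 45.9
gripper_force: 61.5
```

>>> jog_arm([
  {"wx": 0, "wy": 0, "wz": 0, "dx": -0.1, "dy": -0.28, "dz": 0, "hand": 0.4},
  {"wx": 0, "wy": 0, "wz": 0, "dx": -0.21, "dy": -0.5, "dz": 0, "hand": 0.4},
  {"wx": 0, "wy": 0, "wz": 0, "dx": -0.21, "dy": -0.5, "dz": 0, "hand": 0.4},
  {"wx": 0, "wy": 0, "wz": 0, "dx": -0.21, "dy": -0.5, "dz": 0, "hand": 0.4},
  {"wx": 0, "wy": 0, "wz": 0, "dx": -0.21, "dy": -0.5, "dz": 0, "hand": 0.4},
  {"wx": 0, "wy": 0, "wz": 0, "dx": -0.21, "dy": -0.5, "dz": 0, "hand": 0.4},
  {"wx": 0, "wy": 0, "wz": 0, "dx": -0.21, "dy": -0.5, "dz": 0, "hand": 0.4},
  {"wx": 0, "wy": 0, "wz": 0, "dx": -0.2, "dy": -0.5, "dz": 0, "hand": 0.4},
  {"wx": 0, "wy": 0, "wz": 0, "dx": -0.1, "dy": -0.3, "dz": 0, "hand": 0.4},
  {"wx": 0, "wy": 0, "wz": 0, "dx": 0, "dy": 0, "dz": 0, "hand": 0.4},
])

```text
clock: 26.0
tcp_pos: [448.9, -318.1, 83.8]
ee_rot: [-0.001, -0.029, 1.0, -0.001]
ft_force: [-0.7, -0.0, -1.0]
gripper_width: 46.0
gripper_force: 61.5
```

```bash
python3 - <<'E'
from m import *
s=status.read_state(); print({k:np.round(s[k],3).tolist() for k in('clock','tcp_pos','ee_rot','ft_force','gripper_width','joint_pos')})
for c in('scene','top','wrist'): save(c,c+'11')
m(['scene','top','wrist'],['stage_centre','tin'])
E
```

```text
{'clock': 26.0, 'tcp_pos': [448.905, -318.071, 83.822], 'ee_rot': [-0.001, -0.029, 1.0, -0.001], 'ft_force': [-0.713, -0.047, -0.979], 'gripper_width': 45.965, 'joint_pos': [0.137, 0.455, 0.465, 1.986, -0.286, 0.764, 2.399]}
stage_centre scene [([450.2, -314.1, 32.6], 0.64, [141.0, 306.0])]
stage_centre top [([416.6, 305.1, 0.6], 0.31, [131.0, 277.0])]
stage_centre wrist [([449.2, -313.1, 32.2], 0.71, [283.0, 212.0])]
tin scene [([451.7, -317.0, 84.8], 0.75, [134.0, 291.0]), ([697.7, 2.7, -0.7], 0.18, [336.0, 266.0])]
tin top [([451.6, -315.4, 95.1], 0.57, [448.0, 230.0])]
tin wrist [([449.7, -315.3, 92.5], 0.68, [281.0, 245.0])]
```

>>> jog_arm([
  {"wx": 0, "wy": 0, "wz": 0, "dx": 0, "dy": 0.02, "dz": -0.2, "hand": 0.4},
  {"wx": 0, "wy": 0, "wz": 0, "dx": 0, "dy": 0, "dz": -0.3, "hand": 0.4},
  {"wx": 0, "wy": 0, "wz": 0, "dx": 0, "dy": 0, "dz": -0.15, "hand": 0.4},
  {"wx": 0, "wy": 0, "wz": 0, "dx": 0, "dy": 0, "dz": -0.06, "hand": 0.4},
  {"wx": 0, "wy": 0, "wz": 0, "dx": 0, "dy": 0, "dz": 0, "hand": 0.4},
  {"wx": 0, "wy": 0, "wz": 0, "dx": 0, "dy": 0, "dz": 0, "hand": 0.4},
])

```text
clock: 27.05
tcp_pos: [452.0, -312.8, 31.4]
ee_rot: [0.0, -0.032, 0.999, -0.0]
ft_force: [-0.3, -0.2, -0.5]
gripper_width: 46.0
gripper_force: 61.5
```

```bash
python3 - <<'E'
from m import *
s=status.read_state(); print({k:np.round(s[k],3).tolist() for k in('clock','tcp_pos','ft_force')})
a=save('wrist','w12'); 
m(['wrist'],['stage_centre','tin'])
save('scene','s12'); m(['scene'],['tin'])
cv2.imwrite('pics/c12.png',cv2.resize(a[130:330,160:420,::-1],(780,600)))
E
```

```text
{'clock': 27.05, 'tcp_pos': [451.966, -312.79, 31.387], 'ft_force': [-0.291, -0.224, -0.534]}
stage_centre wrist []
tin wrist [([453.4, -312.2, 38.5], 0.91, [285.0, 250.0])]
tin scene [([454.0, -310.6, 32.8], 0.62, [144.0, 306.0]), ([696.6, 2.2, -2.5], 0.6, [336.0, 267.0]), ([516.8, 22.7, 14.2], 0.29, [270.0, 223.0])]
```

View pics/c12.png

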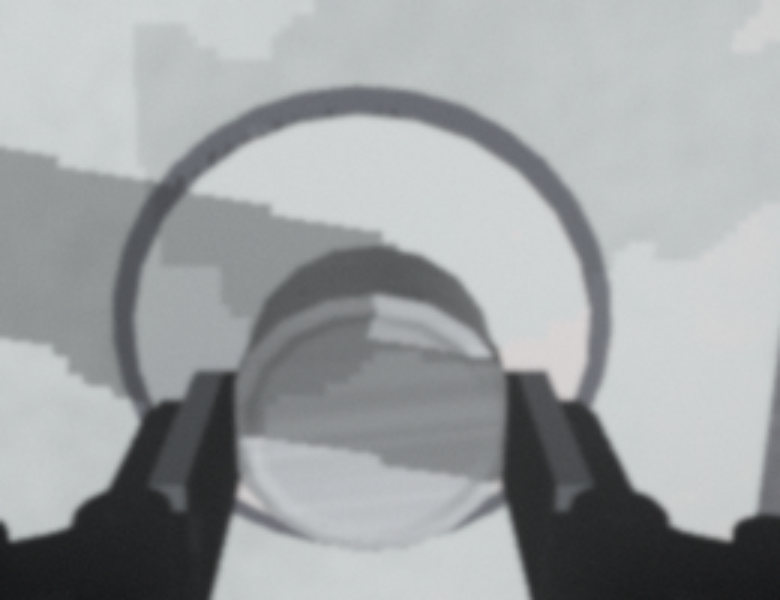

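The ring spans columns 114–609 with its centre near (361,315), and the tin lid's centre is near (371,421). I'll work out the offset with the proper heights.

```bash
python3 - <<'E'
from m import *
px=lambda x,y:(160+x/3,130+y/3)
P=lambda x,y,z:np.round(ray('wrist',px(x,y),z),1)
print('top,L,R',P(361,87,33),P(114,312,33),P(609,312,33),P(250,517,33),P(490,515,33))
print('lid near/far/L/R',P(370,295,68),P(370,548,68),P(236,410,68),P(506,410,68),'base near',P(370,246,40))
for c in ('scene','top'):
    im=cv2.imread(f'pics/{c}0.png'); 
    print(c,[np.round(ray(c,np.argwhere(r['mask']).mean(0)[::-1],33),1) for r in silhouettes(c,'stage_centre')[:1]])
# ring in top0: fit ellipse to ring pixels
im=cv2.imread('pics/top0.png',0); x0,y0=405,205; c=im[y0:y0+65,x0:x0+65]
m_=(c<150).astype(np.uint8); n,l,st,ce=cv2.connectedComponentsWithStats(m_)
for i in range(1,n):
    if st[i,4]>60: 
        e=cv2.fitEllipse(np.argwhere(l==i)[:,::-1].astype(np.float32)+[x0,y0]); print(st[i],e[:2],np.round(ray('top',e[0],33),1))
E
```

```text
top,L,R [ 399.3 -318.3   33. ] [ 448.5 -365.9   33. ] [ 441.8 -264.8   33. ] [ 495.8 -336.9   33. ] [ 491.7 -283.9   33. ]
lid near/far/L/R [ 427.3 -314.7   68. ] [ 475.6 -311.5   68. ] [ 449.6 -335.9   68. ] [ 446.6 -290.5   68. ] base near [ 428.4 -314.7   40. ]
scene [array([ 486. , -333.1,   33. ])]
top [array([ 437.9, -300.1,   33. ])]Traceback (most recent call last):
  File "<stdin>", line 14, in <module>
cv2.error: OpenCV(4.12.0) /io/opencv/modules/imgproc/src/shapedescr.cpp:356: error: (-215:Assertion failed) n >= 0 && (depth == CV_32F || depth == CV_32S) in function 'fitEllipseNoDirect'
```

Ring centre fits to (450.5, -315.5) and the tin is at (452, -313). I'll correct by about (-1.5, -2.3) and lower.

>>> jog_arm([
  {"wx": 0, "wy": 0, "wz": 0, "dx": -0.02, "dy": -0.03, "dz": 0, "hand": 0.4},
  {"wx": 0, "wy": 0, "wz": 0, "dx": 0, "dy": 0, "dz": -0.04, "hand": 0.4},
  {"wx": 0, "wy": 0, "wz": 0, "dx": 0, "dy": 0, "dz": -0.03, "hand": 0.4},
  {"wx": 0, "wy": 0, "wz": 0, "dx": 0, "dy": 0, "dz": 0, "hand": 0.4},
])

```text
clock: 27.8
tcp_pos: [449.9, -314.9, 25.6]
ee_rot: [-0.0, -0.032, 0.999, 0.0]
ft_force: [-0.9, 0.3, 2.7]
gripper_width: 46.0
gripper_force: 62.0
```

Contact is starting. I'll go half a millimetre lower, release, and rise.

>>> jog_arm([
  {"wx": 0, "wy": 0, "wz": 0, "dx": 0, "dy": 0, "dz": -0.007, "hand": 0.4},
  {"wx": 0, "wy": 0, "wz": 0, "dx": 0, "dy": 0, "dz": 0, "hand": 0.6},
  {"wx": 0, "wy": 0, "wz": 0, "dx": 0, "dy": 0, "dz": 0, "hand": 0.75},
  {"wx": 0, "wy": 0, "wz": 0, "dx": 0, "dy": 0, "dz": 0, "hand": 1},
  {"wx": 0, "wy": 0, "wz": 0, "dx": 0, "dy": 0, "dz": 0, "hand": 1},
  {"wx": 0, "wy": 0, "wz": 0, "dx": 0, "dy": 0, "dz": 0, "hand": 1},
  {"wx": 0, "wy": 0, "wz": 0, "dx": 0, "dy": 0, "dz": 0.4, "hand": 1},
  {"wx": 0, "wy": 0, "wz": 0, "dx": 0, "dy": 0, "dz": 0.6, "hand": 1},
  {"wx": 0, "wy": 0, "wz": 0, "dx": 0, "dy": 0, "dz": 0.6, "hand": 1},
  {"wx": 0, "wy": 0, "wz": 0, "dx": 0, "dy": 0, "dz": 0.6, "hand": 1},
])

```text
clock: 28.8
tcp_pos: [449.7, -314.6, 191.7]
ee_rot: [-0.0, -0.032, 0.999, 0.0]
ft_force: [1.4, 0.2, -0.2]
gripper_width: 85.1
gripper_force: 0.0
```

>>> jog_arm([
  {"wx": 0, "wy": 0, "wz": 0, "dx": 0, "dy": 0, "dz": 0, "hand": 1},
  {"wx": 0, "wy": 0, "wz": 0, "dx": 0, "dy": 0, "dz": 0, "hand": 1},
  {"wx": 0, "wy": 0, "wz": 0, "dx": 0, "dy": 0, "dz": 0, "hand": 1},
])

```text
clock: 29.1
tcp_pos: [449.4, -313.9, 188.8]
ee_rot: [-0.001, -0.032, 0.999, 0.001]
ft_force: [-0.6, -0.5, -0.1]
gripper_width: 85.6
gripper_force: 0.0
```

```bash
python3 - <<'E'
from m import *
s=status.read_state(); print({k:np.round(s[k],3).tolist() for k in('clock','tcp_pos','ee_rot','joint_pos','gripper_width')})
for c in('scene','top','wrist'): save(c,c+'13')
m(['scene','top','wrist'],['stage_centre','tin','jar','bottle'])
E
```

```text
{'clock': 29.1, 'tcp_pos': [449.362, -313.949, 188.785], 'ee_rot': [-0.001, -0.032, 0.999, 0.001], 'joint_pos': [0.064, 0.31, 0.534, 1.903, -0.188, 0.98, 2.318], 'gripper_width': 85.646}
stage_centre scene [([451.4, -314.7, 33.6], 0.8, [141.0, 307.0]), ([469.7, 309.3, 3.2], 0.69, [316.0, 158.0])]
stage_centre top [([448.7, -314.3, 31.2], 0.66, [436.0, 237.0])]
stage_centre wrist []
tin scene [([452.5, -313.0, 29.7], 0.7, [142.0, 307.0])]
tin top [([449.3, -316.2, 32.3], 0.9, [438.0, 237.0]), ([470.5, 308.8, 5.2], 0.56, [129.0, 251.0])]
tin wrist [([446.3, -311.8, 31.0], 0.94, [287.0, 182.0])]
jar scene [([520.9, 306.6, 3.7], 0.88, [332.0, 165.0]), ([525.2, -60.2, 10.2], 0.56, [252.0, 249.0])]
jar top [([512.6, 308.2, 4.3], 0.67, [129.0, 231.0])]
jar wrist []
bottle scene [([345.6, 59.6, 0.2], 0.88, [222.0, 193.0]), ([415.9, 302.2, 2.3], 0.76, [298.0, 154.0]), ([719.9, -111.4, 0.4], 0.71, [318.0, 308.0])]
bottle top [([349.0, 58.5, -2.7], 0.86, [255.0, 302.0]), ([420.0, 304.0, 1.5], 0.75, [132.0, 275.0]), ([720.1, -111.9, 4.0], 0.57, [322.0, 123.0])]
bottle wrist [([516.5, 23.3, 10.7], 0.72, [544.0, 248.0])]
```

The tin is released on the stage, within about 2–3 mm of centre by every view. Next I'll turn back and fetch the bottle.

>>> jog_arm([
  {"wx": 0, "wy": 0, "wz": -0.18, "dx": 0.12, "dy": 0.59, "dz": 0.05, "hand": 1},
  {"wx": 0, "wy": 0, "wz": -0.18, "dx": 0.12, "dy": 0.59, "dz": 0.05, "hand": 1},
  {"wx": 0, "wy": 0, "wz": -0.18, "dx": 0.12, "dy": 0.59, "dz": 0.05, "hand": 1},
  {"wx": 0, "wy": 0, "wz": -0.18, "dx": 0.12, "dy": 0.59, "dz": 0.05, "hand": 1},
  {"wx": 0, "wy": 0, "wz": -0.18, "dx": 0.12, "dy": 0.59, "dz": 0.05, "hand": 1},
  {"wx": 0, "wy": 0, "wz": -0.18, "dx": 0.12, "dy": 0.59, "dz": 0.05, "hand": 1},
  {"wx": 0, "wy": 0, "wz": -0.18, "dx": 0.12, "dy": 0.59, "dz": 0.05, "hand": 1},
  {"wx": 0, "wy": 0, "wz": -0.18, "dx": -0.17, "dy": 0.59, "dz": 0, "hand": 1},
  {"wx": 0, "wy": 0, "wz": -0.18, "dx": -0.17, "dy": 0.59, "dz": 0, "hand": 1},
  {"wx": 0, "wy": 0, "wz": -0.18, "dx": -0.17, "dy": 0.59, "dz": 0, "hand": 1},
])

```text
clock: 30.85
tcp_pos: [475.9, 94.9, 214.8]
ee_rot: [0.0, 0.582, 0.813, 0.0]
ft_force: [0.1, 0.1, 0.1]
gripper_width: 85.1
gripper_force: 0.0
```

>>> jog_arm([
  {"wx": 0, "wy": 0, "wz": -0.18, "dx": -0.17, "dy": 0.59, "dz": 0, "hand": 1},
  {"wx": 0, "wy": 0, "wz": 0, "dx": -0.17, "dy": 0.59, "dz": 0, "hand": 1},
  {"wx": 0, "wy": 0, "wz": 0, "dx": -0.17, "dy": 0.59, "dz": 0, "hand": 1},
  {"wx": 0, "wy": 0, "wz": 0, "dx": -0.17, "dy": 0.5, "dz": 0, "hand": 1},
  {"wx": 0, "wy": 0, "wz": 0, "dx": 0, "dy": 0, "dz": 0, "hand": 1},
  {"wx": 0, "wy": 0, "wz": 0, "dx": 0, "dy": 0, "dz": 0, "hand": 1},
  {"wx": 0, "wy": 0, "wz": 0, "dx": 0, "dy": 0, "dz": 0, "hand": 1},
])

```text
clock: 31.55
tcp_pos: [427.3, 258.2, 214.7]
ee_rot: [0.0, 0.632, 0.775, -0.0]
ft_force: [0.4, 0.3, 0.5]
gripper_width: 85.5
gripper_force: 0.0
```

>>> jog_arm([
  {"wx": 0, "wy": 0, "wz": -0.08, "dx": -0.05, "dy": 0.31, "dz": 0, "hand": 1},
  {"wx": 0, "wy": 0, "wz": -0.075, "dx": -0.055, "dy": 0.31, "dz": 0, "hand": 1},
  {"wx": 0, "wy": 0, "wz": 0, "dx": 0, "dy": 0, "dz": 0, "hand": 1},
  {"wx": 0, "wy": 0, "wz": 0, "dx": 0, "dy": 0, "dz": 0, "hand": 1},
  {"wx": 0, "wy": 0, "wz": 0, "dx": 0, "dy": 0, "dz": 0, "hand": 1},
])

```text
clock: 32.05
tcp_pos: [419.6, 304.2, 214.7]
ee_rot: [0.0, 0.678, 0.735, -0.0]
ft_force: [-0.3, 0.4, 0.1]
gripper_width: 85.5
gripper_force: 0.0
```

>>> jog_arm([
  {"wx": 0, "wy": 0, "wz": 0, "dx": -0.005, "dy": 0.005, "dz": -0.5, "hand": 1},
  {"wx": 0, "wy": 0, "wz": 0, "dx": 0, "dy": 0, "dz": -0.5, "hand": 1},
  {"wx": 0, "wy": 0, "wz": 0, "dx": 0, "dy": 0, "dz": -0.5, "hand": 1},
  {"wx": 0, "wy": 0, "wz": 0, "dx": 0, "dy": 0, "dz": -0.4, "hand": 1},
  {"wx": 0, "wy": 0, "wz": 0, "dx": 0, "dy": 0, "dz": -0.23, "hand": 1},
  {"wx": 0, "wy": 0, "wz": 0, "dx": 0, "dy": 0, "dz": 0, "hand": 1},
  {"wx": 0, "wy": 0, "wz": 0, "dx": 0, "dy": 0, "dz": 0, "hand": 1},
  {"wx": 0, "wy": 0, "wz": 0, "dx": 0, "dy": 0, "dz": 0, "hand": 0.75},
  {"wx": 0, "wy": 0, "wz": 0, "dx": 0, "dy": 0, "dz": 0, "hand": 0.65},
])

```text
clock: 32.95
tcp_pos: [419.4, 306.9, 56.2]
ee_rot: [-0.0, 0.677, 0.736, 0.001]
ft_force: [0.1, 0.3, 0.8]
gripper_width: 58.8
gripper_force: 0.0
```

>>> jog_arm([
  {"wx": 0, "wy": 0, "wz": 0, "dx": 0, "dy": 0, "dz": 0, "hand": 0.3},
  {"wx": 0, "wy": 0, "wz": 0, "dx": 0, "dy": 0, "dz": 0, "hand": 0.3},
  {"wx": 0, "wy": 0, "wz": 0, "dx": 0, "dy": 0, "dz": 0, "hand": 0.3},
  {"wx": 0, "wy": 0, "wz": 0, "dx": 0, "dy": 0, "dz": 0, "hand": 0.3},
])

```text
clock: 33.35
tcp_pos: [418.9, 307.1, 56.6]
ee_rot: [-0.0, 0.677, 0.736, 0.001]
ft_force: [-3.6, -0.8, 11.8]
gripper_width: 47.8
gripper_force: 59.1
```

>>> jog_arm([
  {"wx": 0, "wy": 0, "wz": 0, "dx": 0, "dy": 0, "dz": 0.1, "hand": 0.3},
  {"wx": 0, "wy": 0, "wz": 0, "dx": 0, "dy": 0, "dz": 0.2, "hand": 0.3},
  {"wx": 0, "wy": 0, "wz": 0, "dx": 0, "dy": 0, "dz": 0.3, "hand": 0.3},
  {"wx": 0, "wy": 0, "wz": 0, "dx": 0, "dy": 0, "dz": 0.4, "hand": 0.3},
  {"wx": 0, "wy": 0, "wz": 0, "dx": 0, "dy": 0, "dz": 0.2, "hand": 0.3},
  {"wx": 0, "wy": 0, "wz": 0, "dx": 0, "dy": 0, "dz": 0, "hand": 0.3},
])

```text
clock: 33.95
tcp_pos: [419.7, 307.3, 147.2]
ee_rot: [-0.0, 0.677, 0.736, 0.002]
ft_force: [-0.6, 1.6, -3.6]
gripper_width: 47.8
gripper_force: 61.8
```

>>> jog_arm([
  {"wx": 0, "wy": 0, "wz": 0, "dx": 0.06, "dy": -0.25, "dz": 0, "hand": 0.3},
  {"wx": 0, "wy": 0, "wz": 0, "dx": 0.14, "dy": -0.5, "dz": 0, "hand": 0.3},
  {"wx": 0, "wy": 0, "wz": 0, "dx": 0.18, "dy": -0.58, "dz": 0, "hand": 0.3},
  {"wx": 0, "wy": 0, "wz": 0, "dx": 0.18, "dy": -0.58, "dz": 0, "hand": 0.3},
  {"wx": 0, "wy": 0, "wz": 0, "dx": 0.18, "dy": -0.58, "dz": 0, "hand": 0.3},
  {"wx": 0, "wy": 0, "wz": 0, "dx": 0.18, "dy": -0.58, "dz": 0, "hand": 0.3},
  {"wx": 0, "wy": 0, "wz": 0, "dx": 0.18, "dy": -0.58, "dz": 0, "hand": 0.3},
  {"wx": 0, "wy": 0, "wz": 0, "dx": 0.18, "dy": -0.58, "dz": 0, "hand": 0.3},
  {"wx": 0, "wy": 0, "wz": 0, "dx": 0.13, "dy": -0.4, "dz": 0, "hand": 0.3},
  {"wx": 0, "wy": 0, "wz": 0, "dx": 0, "dy": -0.2, "dz": 0, "hand": 0.3},
])

```text
clock: 34.95
tcp_pos: [524.3, -59.8, 144.1]
ee_rot: [0.0, 0.679, 0.734, -0.001]
ft_force: [0.2, 0.5, -3.7]
gripper_width: 47.6
gripper_force: 61.8
```

>>> jog_arm([
  {"wx": 0, "wy": 0, "wz": 0, "dx": 0, "dy": 0, "dz": -0.3, "hand": 0.3},
  {"wx": 0, "wy": 0, "wz": 0, "dx": 0, "dy": 0, "dz": -0.4, "hand": 0.3},
  {"wx": 0, "wy": 0, "wz": 0, "dx": 0, "dy": 0, "dz": -0.2, "hand": 0.3},
  {"wx": 0, "wy": 0, "wz": 0, "dx": 0, "dy": 0, "dz": 0, "hand": 0.3},
  {"wx": 0, "wy": 0, "wz": 0, "dx": 0, "dy": 0, "dz": 0, "hand": 0.3},
])

```text
clock: 35.45
tcp_pos: [523.8, -56.0, 77.0]
ee_rot: [-0.0, 0.677, 0.736, -0.001]
ft_force: [0.6, -0.6, -3.4]
gripper_width: 47.8
gripper_force: 62.3
```

```bash
python3 - <<'E'
from m import *
s=status.read_state(); print({k:np.round(s[k],3).tolist() for k in('clock','tcp_pos','ee_rot','ft_force','gripper_width')})
for c in('scene','wrist'): save(c,c+'14')
m(['scene','wrist'],['bottle','bottle_pad','jar_pad'])
E
```

```text
{'clock': 35.45, 'tcp_pos': [523.779, -55.996, 77.033], 'ee_rot': [-0.0, 0.677, 0.736, -0.001], 'ft_force': [0.57, -0.627, -3.37], 'gripper_width': 47.765}
bottle scene [([523.2, -60.7, 23.4], 0.84, [251.0, 244.0]), ([719.2, -109.9, -1.1], 0.79, [318.0, 308.0]), ([347.3, 55.2, 0.9], 0.62, [222.0, 194.0])]
bottle wrist [([718.2, -114.3, 3.1], 0.97, [482.0, 282.0]), ([348.4, 61.7, 2.2], 0.88, [54.0, 33.0]), ([522.2, -59.6, 22.7], 0.76, [279.0, 218.0])]
bottle_pad scene [([524.0, -60.9, 9.6], 0.72, [251.0, 249.0])]
bottle_pad wrist []
jar_pad scene [([516.4, 25.8, 11.3], 0.66, [271.0, 224.0])]
jar_pad wrist [([520.0, 20.2, 10.2], 0.69, [285.0, 114.0])]
```

The bottle is at (522.7, -60.2) over the pad at (523.5, -61). I'll lower it.

>>> jog_arm([
  {"wx": 0, "wy": 0, "wz": 0, "dx": 0.007, "dy": -0.005, "dz": -0.06, "hand": 0.3},
  {"wx": 0, "wy": 0, "wz": 0, "dx": 0, "dy": 0, "dz": -0.05, "hand": 0.3},
  {"wx": 0, "wy": 0, "wz": 0, "dx": 0, "dy": 0, "dz": -0.03, "hand": 0.3},
  {"wx": 0, "wy": 0, "wz": 0, "dx": 0, "dy": 0, "dz": 0, "hand": 0.3},
  {"wx": 0, "wy": 0, "wz": 0, "dx": 0, "dy": 0, "dz": 0, "hand": 0.3},
])

```text
clock: 36.35
tcp_pos: [524.7, -56.3, 66.8]
ee_rot: [-0.0, 0.677, 0.736, -0.0]
ft_force: [0.1, -0.6, -3.1]
gripper_width: 47.9
gripper_force: 62.2
```

>>> jog_arm([
  {"wx": 0, "wy": 0, "wz": 0, "dx": 0, "dy": 0, "dz": -0.02, "hand": 0.3},
  {"wx": 0, "wy": 0, "wz": 0, "dx": 0, "dy": 0, "dz": -0.01, "hand": 0.3},
  {"wx": 0, "wy": 0, "wz": 0, "dx": 0, "dy": 0, "dz": 0, "hand": 0.3},
])

```text
clock: 36.65
tcp_pos: [525.1, -56.3, 65.8]
ee_rot: [-0.0, 0.677, 0.736, 0.0]
ft_force: [-3.0, 0.4, 10.1]
gripper_width: 47.7
gripper_force: 63.7
```

Contact. I'll release, rise, and go to the jar.

>>> jog_arm([
  {"wx": 0, "wy": 0, "wz": 0, "dx": 0, "dy": 0, "dz": 0.007, "hand": 0.3},
  {"wx": 0, "wy": 0, "wz": 0, "dx": 0, "dy": 0, "dz": 0, "hand": 0.65},
  {"wx": 0, "wy": 0, "wz": 0, "dx": 0, "dy": 0, "dz": 0, "hand": 0.8},
  {"wx": 0, "wy": 0, "wz": 0, "dx": 0, "dy": 0, "dz": 0, "hand": 1},
  {"wx": 0, "wy": 0, "wz": 0, "dx": 0, "dy": 0, "dz": 0, "hand": 1},
  {"wx": 0, "wy": 0, "wz": 0, "dx": 0, "dy": 0, "dz": 0.4, "hand": 1},
  {"wx": 0, "wy": 0, "wz": 0, "dx": 0, "dy": 0, "dz": 0.6, "hand": 1},
  {"wx": 0, "wy": 0, "wz": 0, "dx": 0, "dy": 0, "dz": 0.6, "hand": 1},
  {"wx": 0, "wy": 0, "wz": 0, "dx": 0, "dy": 0, "dz": 0.4, "hand": 1},
])

```text
clock: 37.55
tcp_pos: [525.8, -56.7, 218.2]
ee_rot: [0.001, 0.678, 0.736, 0.001]
ft_force: [0.6, 1.1, -0.0]
gripper_width: 85.8
gripper_force: 0.0
```

>>> jog_arm([
  {"wx": 0, "wy": 0, "wz": 0, "dx": -0.02, "dy": 0.55, "dz": 0, "hand": 1},
  {"wx": 0, "wy": 0, "wz": 0, "dx": -0.02, "dy": 0.55, "dz": 0, "hand": 1},
  {"wx": 0, "wy": 0, "wz": 0, "dx": -0.02, "dy": 0.55, "dz": 0, "hand": 1},
  {"wx": 0, "wy": 0, "wz": 0, "dx": -0.02, "dy": 0.55, "dz": 0, "hand": 1},
  {"wx": 0, "wy": 0, "wz": 0, "dx": -0.02, "dy": 0.55, "dz": 0, "hand": 1},
  {"wx": 0, "wy": 0, "wz": 0, "dx": 0, "dy": 0.55, "dz": 0, "hand": 1},
  {"wx": 0, "wy": 0, "wz": 0, "dx": 0, "dy": 0.55, "dz": 0, "hand": 1},
  {"wx": 0, "wy": 0, "wz": 0, "dx": 0, "dy": 0.55, "dz": 0, "hand": 1},
  {"wx": 0, "wy": 0, "wz": 0, "dx": 0, "dy": 0.45, "dz": 0, "hand": 1},
  {"wx": 0, "wy": 0, "wz": 0, "dx": 0, "dy": 0, "dz": 0, "hand": 1},
])

```text
clock: 38.55
tcp_pos: [515.6, 314.1, 214.5]
ee_rot: [-0.001, 0.674, 0.739, 0.0]
ft_force: [-1.1, -0.3, 0.3]
gripper_width: 85.6
gripper_force: 0.0
```

>>> jog_arm([
  {"wx": 0, "wy": 0, "wz": 0, "dx": 0, "dy": 0, "dz": 0, "hand": 1},
  {"wx": 0, "wy": 0, "wz": 0, "dx": 0, "dy": 0, "dz": 0, "hand": 1},
  {"wx": 0, "wy": 0, "wz": 0, "dx": 0, "dy": 0, "dz": 0, "hand": 1},
])

```text
clock: 38.85
tcp_pos: [517.7, 305.8, 215.3]
ee_rot: [0.0, 0.678, 0.735, -0.0]
ft_force: [-0.3, -0.2, -0.4]
gripper_width: 85.2
gripper_force: 0.0
```

```bash
python3 - <<'E'
from m import *
for c in('scene','top'): save(c,c+'15')
m(['scene','top'],['bottle','jar','bottle_pad','tin'])
E
```

```text
bottle scene [([346.4, 58.9, 3.7], 0.89, [222.0, 192.0]), ([720.3, -113.2, 1.7], 0.88, [318.0, 309.0]), ([525.3, -59.9, 8.8], 0.69, [252.0, 249.0])]
bottle top [([350.1, 56.1, -6.6], 0.84, [256.0, 301.0]), ([521.8, -59.3, 12.6], 0.64, [306.0, 213.0]), ([719.0, -111.2, 0.8], 0.6, [322.0, 124.0])]
jar scene [([522.3, 305.7, 7.6], 0.78, [333.0, 164.0])]
jar top [([513.8, 304.1, 2.4], 0.66, [132.0, 230.0])]
bottle_pad scene [([525.8, -60.7, 8.9], 0.57, [252.0, 249.0])]
bottle_pad top [([520.2, -66.7, 7.4], 0.53, [309.0, 214.0])]
tin scene [([451.5, -314.4, 28.3], 0.69, [142.0, 308.0]), ([523.6, -55.7, 12.3], 0.23, [253.0, 246.0])]
tin top [([448.0, -317.1, 35.3], 0.93, [439.0, 237.0])]
```

>>> jog_arm([
  {"wx": 0, "wy": 0, "wz": 0, "dx": 0, "dy": 0.02, "dz": -0.5, "hand": 1},
  {"wx": 0, "wy": 0, "wz": 0, "dx": 0, "dy": 0, "dz": -0.5, "hand": 1},
  {"wx": 0, "wy": 0, "wz": 0, "dx": 0, "dy": 0, "dz": -0.5, "hand": 1},
  {"wx": 0, "wy": 0, "wz": 0, "dx": 0, "dy": 0, "dz": -0.3, "hand": 1},
  {"wx": 0, "wy": 0, "wz": 0, "dx": 0, "dy": 0, "dz": -0.17, "hand": 1},
  {"wx": 0, "wy": 0, "wz": 0, "dx": 0, "dy": 0, "dz": 0, "hand": 1},
  {"wx": 0, "wy": 0, "wz": 0, "dx": 0, "dy": 0, "dz": 0, "hand": 1},
  {"wx": 0, "wy": 0, "wz": 0, "dx": 0, "dy": 0, "dz": 0, "hand": 0.75},
  {"wx": 0, "wy": 0, "wz": 0, "dx": 0, "dy": 0, "dz": 0, "hand": 0.65},
])

```text
clock: 40.25
tcp_pos: [518.1, 309.6, 68.8]
ee_rot: [0.0, 0.677, 0.736, 0.001]
ft_force: [0.3, 0.5, -0.0]
gripper_width: 59.2
gripper_force: 0.0
```

>>> jog_arm([
  {"wx": 0, "wy": 0, "wz": 0, "dx": 0, "dy": 0, "dz": 0, "hand": 0.3},
  {"wx": 0, "wy": 0, "wz": 0, "dx": 0, "dy": 0, "dz": 0, "hand": 0.3},
  {"wx": 0, "wy": 0, "wz": 0, "dx": 0, "dy": 0, "dz": 0, "hand": 0.3},
  {"wx": 0, "wy": 0, "wz": 0, "dx": 0, "dy": 0, "dz": 0, "hand": 0.3},
])

```text
clock: 40.65
tcp_pos: [518.0, 309.7, 69.4]
ee_rot: [-0.0, 0.677, 0.736, 0.001]
ft_force: [-2.1, -1.4, 10.6]
gripper_width: 50.2
gripper_force: 60.3
```

>>> jog_arm([
  {"wx": 0, "wy": 0, "wz": 0, "dx": 0, "dy": 0, "dz": 0.1, "hand": 0.3},
  {"wx": 0, "wy": 0, "wz": 0, "dx": 0, "dy": 0, "dz": 0.2, "hand": 0.3},
  {"wx": 0, "wy": 0, "wz": 0, "dx": 0, "dy": 0, "dz": 0.3, "hand": 0.3},
  {"wx": 0, "wy": 0, "wz": 0, "dx": 0, "dy": 0, "dz": 0.4, "hand": 0.3},
  {"wx": 0, "wy": 0, "wz": 0, "dx": 0, "dy": 0, "dz": 0.2, "hand": 0.3},
  {"wx": 0, "wy": 0, "wz": 0, "dx": 0, "dy": 0, "dz": 0, "hand": 0.3},
  {"wx": 0, "wy": 0, "wz": 0, "dx": 0, "dy": 0, "dz": 0, "hand": 0.3},
])

```text
clock: 41.35
tcp_pos: [516.8, 308.9, 157.0]
ee_rot: [-0.0, 0.677, 0.736, -0.0]
ft_force: [-0.8, -0.3, -2.3]
gripper_width: 50.0
gripper_force: 62.6
```

>>> jog_arm([
  {"wx": 0, "wy": 0, "wz": 0, "dx": 0, "dy": -0.2, "dz": 0, "hand": 0.3},
  {"wx": 0, "wy": 0, "wz": 0, "dx": 0, "dy": -0.4, "dz": 0, "hand": 0.3},
  {"wx": 0, "wy": 0, "wz": 0, "dx": 0, "dy": -0.55, "dz": 0, "hand": 0.3},
  {"wx": 0, "wy": 0, "wz": 0, "dx": 0, "dy": -0.55, "dz": 0, "hand": 0.3},
  {"wx": 0, "wy": 0, "wz": 0, "dx": 0, "dy": -0.55, "dz": 0, "hand": 0.3},
  {"wx": 0, "wy": 0, "wz": 0, "dx": 0, "dy": -0.55, "dz": 0, "hand": 0.3},
  {"wx": 0, "wy": 0, "wz": 0, "dx": 0, "dy": -0.4, "dz": 0, "hand": 0.3},
  {"wx": 0, "wy": 0, "wz": 0, "dx": 0, "dy": -0.35, "dz": 0, "hand": 0.3},
  {"wx": 0, "wy": 0, "wz": 0, "dx": 0, "dy": -0.2, "dz": 0, "hand": 0.3},
  {"wx": 0, "wy": 0, "wz": 0, "dx": 0, "dy": 0, "dz": 0, "hand": 0.3},
])

```text
clock: 42.35
tcp_pos: [515.7, 23.6, 156.4]
ee_rot: [-0.0, 0.679, 0.734, -0.001]
ft_force: [-0.2, -0.6, -2.2]
gripper_width: 49.8
gripper_force: 62.9
```

>>> jog_arm([
  {"wx": 0, "wy": 0, "wz": 0, "dx": 0, "dy": 0, "dz": -0.3, "hand": 0.3},
  {"wx": 0, "wy": 0, "wz": 0, "dx": 0, "dy": 0, "dz": -0.4, "hand": 0.3},
  {"wx": 0, "wy": 0, "wz": 0, "dx": 0, "dy": 0, "dz": -0.15, "hand": 0.3},
  {"wx": 0, "wy": 0, "wz": 0, "dx": 0, "dy": 0, "dz": 0, "hand": 0.3},
  {"wx": 0, "wy": 0, "wz": 0, "dx": 0, "dy": 0, "dz": 0, "hand": 0.3},
  {"wx": 0, "wy": 0, "wz": 0, "dx": 0, "dy": 0, "dz": 0, "hand": 0.3},
])

```text
clock: 42.95
tcp_pos: [518.2, 27.9, 94.7]
ee_rot: [0.0, 0.677, 0.736, 0.001]
ft_force: [-1.1, 0.4, -2.6]
gripper_width: 50.0
gripper_force: 63.0
```

```bash
python3 - <<'E'
from m import *
s=status.read_state(); print({k:np.round(s[k],3).tolist() for k in('clock','tcp_pos','ee_rot','ft_force','gripper_width')})
for c in('scene','wrist'): save(c,c+'16')
m(['scene','wrist'],['jar','jar_pad','bottle'])
E
```

```text
{'clock': 42.95, 'tcp_pos': [518.194, 27.909, 94.75], 'ee_rot': [0.0, 0.677, 0.736, 0.001], 'ft_force': [-1.054, 0.443, -2.552], 'gripper_width': 49.965}
jar scene [([519.0, 23.2, 29.4], 0.86, [271.0, 219.0])]
jar wrist [([518.6, 28.1, 28.6], 0.82, [283.0, 210.0]), ([693.5, 2.4, -3.4], 0.15, [459.0, 239.0])]
jar_pad scene [([518.5, 24.9, 10.3], 0.48, [272.0, 224.0])]
jar_pad wrist []
bottle scene [([524.3, -57.5, 12.8], 0.8, [252.0, 247.0]), ([718.5, -111.2, 1.1], 0.67, [318.0, 308.0]), ([350.2, 57.5, 3.4], 0.62, [223.0, 193.0])]
bottle wrist [([722.1, -112.5, 1.7], 0.79, [461.0, 341.0]), ([348.9, 56.8, 1.6], 0.78, [93.0, 154.0])]
```

>>> jog_arm([
  {"wx": 0, "wy": 0, "wz": 0, "dx": 0, "dy": -0.01, "dz": -0.1, "hand": 0.3},
  {"wx": 0, "wy": 0, "wz": 0, "dx": 0, "dy": 0, "dz": -0.06, "hand": 0.3},
  {"wx": 0, "wy": 0, "wz": 0, "dx": 0, "dy": 0, "dz": -0.03, "hand": 0.3},
  {"wx": 0, "wy": 0, "wz": 0, "dx": 0, "dy": 0, "dz": 0, "hand": 0.3},
  {"wx": 0, "wy": 0, "wz": 0, "dx": 0, "dy": 0, "dz": 0, "hand": 0.3},
])

```text
clock: 43.85
tcp_pos: [517.3, 26.9, 79.3]
ee_rot: [-0.0, 0.677, 0.736, -0.0]
ft_force: [0.4, 0.5, -2.0]
gripper_width: 49.8
gripper_force: 63.0
```

>>> jog_arm([
  {"wx": 0, "wy": 0, "wz": 0, "dx": 0, "dy": 0, "dz": -0.015, "hand": 0.3},
  {"wx": 0, "wy": 0, "wz": 0, "dx": 0, "dy": 0, "dz": -0.01, "hand": 0.3},
  {"wx": 0, "wy": 0, "wz": 0, "dx": 0, "dy": 0, "dz": 0, "hand": 0.3},
])

```text
clock: 44.15
tcp_pos: [517.6, 27.2, 78.5]
ee_rot: [-0.0, 0.677, 0.736, 0.0]
ft_force: [-3.2, 0.2, 9.4]
gripper_width: 50.0
gripper_force: 65.0
```

Contact. I'll release, rise to the survey height, and check.

>>> jog_arm([
  {"wx": 0, "wy": 0, "wz": 0, "dx": 0, "dy": 0, "dz": 0.007, "hand": 0.3},
  {"wx": 0, "wy": 0, "wz": 0, "dx": 0, "dy": 0, "dz": 0, "hand": 0.65},
  {"wx": 0, "wy": 0, "wz": 0, "dx": 0, "dy": 0, "dz": 0, "hand": 0.8},
  {"wx": 0, "wy": 0, "wz": 0, "dx": 0, "dy": 0, "dz": 0, "hand": 1},
  {"wx": 0, "wy": 0, "wz": 0, "dx": 0, "dy": 0, "dz": 0, "hand": 1},
  {"wx": 0, "wy": 0, "wz": 0, "dx": 0, "dy": 0, "dz": 0.4, "hand": 1},
  {"wx": 0, "wy": 0, "wz": 0, "dx": 0, "dy": 0, "dz": 0.6, "hand": 1},
  {"wx": 0, "wy": 0, "wz": 0, "dx": 0, "dy": 0, "dz": 0.6, "hand": 1},
  {"wx": 0, "wy": 0, "wz": 0, "dx": 0, "dy": 0, "dz": 0.6, "hand": 1},
  {"wx": 0, "wy": 0, "wz": 0, "dx": 0, "dy": 0, "dz": 0.6, "hand": 1},
])

```text
clock: 45.15
tcp_pos: [516.9, 26.7, 290.0]
ee_rot: [0.0, 0.677, 0.736, 0.0]
ft_force: [1.4, 1.7, 0.0]
gripper_width: 85.8
gripper_force: 0.0
```

>>> jog_arm([
  {"wx": 0, "wy": 0, "wz": 0, "dx": 0, "dy": 0, "dz": 0.3, "hand": 1},
  {"wx": 0, "wy": 0, "wz": 0, "dx": 0, "dy": 0, "dz": 0, "hand": 1},
  {"wx": 0, "wy": 0, "wz": 0, "dx": 0, "dy": 0, "dz": 0, "hand": 1},
  {"wx": 0, "wy": 0, "wz": 0, "dx": 0, "dy": 0, "dz": 0, "hand": 1},
])

```text
clock: 45.55
tcp_pos: [516.4, 26.9, 309.2]
ee_rot: [-0.001, 0.677, 0.736, -0.001]
ft_force: [-0.3, 0.0, -0.5]
gripper_width: 85.4
gripper_force: 0.0
```

```bash
python3 - <<'E'
from m import *
s=status.read_state(); print({k:np.round(s[k],3).tolist() for k in('clock','tcp_pos','ft_force')})
a=save('wrist','w17'); b=save('scene','s17')
m(['wrist','scene'],['jar','bottle','tin','beaker','bottle_pad'])
print(np.round(proj('wrist',[530,-15,60])))
cv2.imwrite('pics/c17.png',np.vstack([cv2.resize(a[100:270,190:420,::-1],(460,340)),cv2.resize(b[130:350,60:380,::-1],(460,316))])[:600])
E
```

```text
{'clock': 45.55, 'tcp_pos': [516.402, 26.94, 309.173], 'ft_force': [-0.289, 0.042, -0.51]}
jar wrist [([520.2, 22.7, 10.1], 0.59, [285.0, 166.0])]
jar scene []
bottle wrist [([347.3, 60.2, 0.9], 0.7, [177.0, 132.0]), ([717.8, -111.4, 1.2], 0.7, [390.0, 250.0]), ([522.5, -58.8, 7.9], 0.6, [282.0, 214.0])]
bottle scene [([718.7, -108.9, -1.6], 0.89, [318.0, 308.0]), ([523.4, -59.3, 11.1], 0.88, [252.0, 248.0]), ([348.8, 57.3, 3.5], 0.86, [223.0, 193.0])]
tin wrist [([452.5, -315.5, 32.6], 0.59, [233.0, 346.0])]
tin scene [([451.3, -316.1, 29.6], 0.82, [141.0, 308.0])]
beaker wrist [([692.4, 5.1, -0.9], 0.65, [387.0, 184.0])]
beaker scene [([696.7, 1.2, -0.9], 0.8, [335.0, 267.0])]
bottle_pad wrist [([522.0, -59.4, 11.7], 0.72, [281.0, 215.0])]
bottle_pad scene [([526.0, -61.0, 9.7], 0.56, [252.0, 249.0])]
[289. 198.]
```

View pics/c17.png

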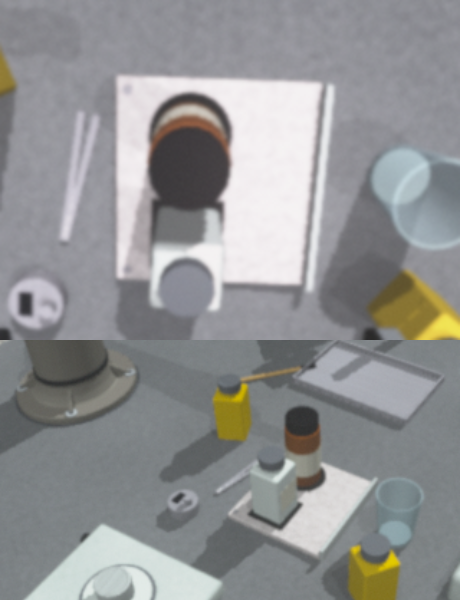

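The picture matches the start: jar (190,165) centred over its pad, bottle (187,285) square on its pad, tin on the stage (110,585), beaker unmoved. Everything is released, so I'll hand in.

```bash
python3 -c "
from workcell import workorder
print(workorder.sign_off())"
```

```text
the job is handed in; nothing more can be done
None
```

I handed the job in at about 46 s of the 134 s allowed: by the last pictures the tin sits on the stage plate within about 3 mm of its centre, jar and bottle stand upright within about 3 mm of their pads' centres with the bottle square, and the beaker has not moved; no verdict came back from the sign-off.

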